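Close a sloping ingredient bin by hooking its lid under the lip

ROBOT

A 6-joint arm with a two-finger parallel gripper is mounted at the origin on the work surface. World frame = base frame: x ahead of the robot, y to its left, z up, the work surface at z = 0. Lengths are in m, angles in rad, forces in N, time in s.
With the tool pointing down it reaches from about 0.35 to 0.775 m from the base axis. Payload 7.3 kg.
Tool frame: the origin (TCP) lies at the very end of the fingers, on their centre line; the grasp point (between the pads) lies 19 mm behind it; x points along the fingers, y is the direction in which the jaws open and shut, and the axes are right-handed (so a half turn about x gives the same grasp; the last joint's range is limited). The gripper opens to 92 mm and grips with 3 to 60 N. Pads are 19 mm wide; open, the fingers measure 130 mm over their backs; the gripper's body (75 mm by 190 mm) begins 47 mm behind the grasp point.
Start: joints at [-1.356, 0.342, 1.524, -0, 1.275, -0.146], TCP at [0.185, -0.491, 0.227] pointing down, gripper open.
Joint ranges: [-2.53, 2.53], [-0.77, 2.02], [0.04, 2.7], [-1, 4.14], [0.28, 2.66], [-3.11, 3.11]. Speed limits (rad/s): [2.57, 2.57, 3.14, 3.14, 3.14, 3.14].

INTERFACE

Orientations are given as [roll, pitch, yaw] about the fixed x, y, z axes, in that order (R = Rz(yaw) Ry(pitch) Rx(roll)).
In Python, from cell import observe, vision, job gives the robot as it stands.
- The arm moves only by the tool send_rows, never from a script. Its argument "motion" is a list of rows, each an object with "hand": the opening, from -1 (shut) to 1 (fully open), so that 0 is half open; "slide": the shift along the tool's x, y, z in mm, a list of three; "spin": the turn about the tool's x in rad. In form: [{"hand": hand, "slide": [tx, ty, tz], "spin": spin}, ...]. A call has 1 to 8 rows; each row shifts and turns the pose as measured when the row begins, along the tool's axes as they then stand; what a row does not reach is not made up. A row lasts 1/10 s, in which the tool goes at most 50 mm and 8.59 degrees, less where a joint would pass 70% of its speed; a pose out of reach is approached as far as the arm can. A call with a gripper value outside its range is refused whole. The fingers move at their own pace and stop on an object; "grip_force" is the grip in N (left out, the last holds). Time passes only in rows, so rows that do not move let the fingers close. It gives the time, the measured TCP pose, the force and the opening at its end, in the units of the state.
- observe(): the state, without advancing time (a new reading comes with each control period).
- vision.read_camera(name): name is "scene" or "top" or "wrist"; returns a dict with "pixels" (420x560x3 uint8, blue, green, red), "range_z" (420x560 float32, m along the optical axis (not along the pixel's ray), 0 where there is no reading), "fx", "fy", "cx", "cy" (pixels), "world_from_camera" (4x4, takes a point from camera to world coordinates); the wrist camera has in their place "T_tool_cam" (4x4, takes a point from camera to tool coordinates, whose origin is the TCP and whose axes are the tool frame's). Camera axes: x right, y down, z forward; pixel columns grow to the right and rows downward; lengths in m; the calibration is good to about 2 mm. The wrist camera is an equidistant fisheye: a pixel r from the principal point sees the ray r / f radians off the axis. A picture is of the moment at which its call begins: read the wrist's pose just before it.
- job.hand_in(): hands the job in, once; it reports no verdict.
Trained networks look in a picture, given as the dict that the camera call returned (one of the last four; its "shot" number tells which), for a name from the list of things; names that differ only in an ending like _2 or _b are one class to them, and where a whole thing is asked for, a point or a joint stands for the part that bears it (a point fixed in the world has none). Each returns a list of dicts, best first, with "conf" (0 to 1); they miss things now and then, are a little off and sometimes report something else, mostly with a low value. They report only what shows in the picture. A call takes as long as a camera call. They do not tell look-alikes from the thing itself.
- vision.search_frame(picture, thing): "uv" ([column, row] in pixels, amid what is visible of it).
- vision.cut_out(picture, thing): "mask" (420x560 bool, what is visible of it) and "uv" ([column, row] in pixels, amid what is visible of it).
The state is a dict: "time": time; "qpos": joint angles; "qvel": joint speeds; "joint_efforts": joint torques, N m; "tool_pos": TCP position; "tool_rot": TCP orientation; "contact_force": force on the tool from outside, world axes, zero at the start; "torque": the same for the moment, N m; "opening": finger opening in m.
Only numpy, scipy, OpenCV 4.12 (cv2) and the standard library are available. Lean on these libraries where they do the work, as an engineer would, in place of code of your own. Each camera call takes 0.05 s, during which the arm holds its last target.

TASK

Put the white lid on the grey sloping-topped ingredient bin: slip its tongue under the lip at the low end of the mouth while the other end is still raised well clear of the rim, then swing that end down until the lid lies flat in its recess, and let go. Lower it, don't let it drop shut, and leave the tub, the bowl and the spatula where they are.

Things in the scene. Friction and masses are not known exactly. Their poses are not given: they have to be found in the camera images.
- bin: Fixed bin of grey painted metal with a bare-metal rim and lip, 199 mm deep (x), 140 mm wide (y); origin under its centre, on the table, x roughly towards the robot. Its open, empty top slopes 20 degrees: low end away from the robot (about 95 mm high), high end nearest to it (about 170 mm).
- seat: Recess in the bin's top. Origin mid-recess on the ledge that carries the lid, 132 mm above the table. x up the slope, y across, z square out of the mouth. Clear length x = -104 mm (stop at low end) to +85 mm (upper rim), width 120 mm; side and upper rims stand 8 mm above the ledge, which leaves an opening 160 by 95 mm.
- lip (a point): Middle of the free edge of the lip's underside, at the low end of the recess: seat x = -84 mm, z = 14 mm. The lip is 4 mm thick, spans the whole width, and covers seat x = -104 to -84 mm, with a 14 mm gap between it and the ledge. Axes as the seat.
- lid_grip (a point): Middle of the lid's rib handle, 30 mm above the lid's underside. The rib stands upright across the middle of the lid: 12 mm thick (x), 70 mm long (y), 48 mm tall above the plate. Lid axes: x away from the tongue, y along the rib, z up out of its top. The lid starts flat on the table, right way up, tongue roughly away from the robot.
- lid_tongue (a point): Middle of the lid's tongue tip, on the underside: 100 mm from the rib's middle plane towards -x of the lid. Same axes as lid_grip. On the closed bin it lies at about x = -104 to -95 mm, z = 0 of the seat.
- lid_edge (a point): Middle of the lid's other end (opposite the tongue), on the underside: 80 mm from the rib's middle plane towards +x of the lid. Same axes as lid_grip.
- lid: Loose white plastic lid, about 0.18 kg: plate 160 (x) by 108 (y) by 6 mm, with a tongue 60 mm wide, 6 mm thick, 20 mm long at the middle of its -x end (180 mm long overall). Origin at the centre of the plate's underside, below lid_grip; same axes.
- tub_center (a point): Bystander: closed tub with a white lid, 160 by 120 mm, 85 mm tall; its centre. Leave it alone.
- bowl: Bystander: steel bowl, 130 mm across, 55 mm tall; origin under its centre. Leave it alone.
- spatula: Bystander: spatula 240 mm long lying on the table. Leave it alone.
Not all that is in view belongs to the job. Leave any green, orange or red look-alike of the lid alone.

How it is judged:
By the outcome, as a careful person would: the job done as asked, in the order asked, and still so for the second after the job is handed in, with the robot touching nothing.
It also fails if it takes over 53 s, if anything falls off the work surface, if the arm or the gripper's body presses on something with over 40 N, if the wrist force passes 120 N, or if a joint passes its speed limit or range.

## Working session

There is one attempt and no reset: what is moved stays moved. The work goes in short steps, Python scripts to look and compute and a tool call to move; the robot and the scene stay as the last step left them, time stands still between calls to the robot, and variables do not carry over. Pictures are saved under pics/ and viewed, and the job is handed in when it is done.

Besides the shell and the picture viewer there is one more tool, called after "Emit:" in YAML: its name, and indented under it one key for each argument. send_rows: Moves the arm, as the interface text tells. Its arguments: {"type":"object","properties":{"motion":{"type":"array","items":{"type":"object","properties":{"hand":{"type":"number"},"slide":{"type":"array","items":{"type":"number"}},"spin":{"type":"number"}}}},"grip_force":{"type":"number"}},"required":["motion"]}

```bash
ls; mkdir -p pics
cat > h.py <<'E'
import numpy as np, cv2, pickle
from scipy.spatial.transform import Rotation as R
E
python3 - <<'E'
from h import *
from cell import observe, vision, job
s=observe(); print(s)
for n in ["scene","top"]:
    p=vision.read_camera(n); cv2.imwrite(f"pics/{n}0.png",p["pixels"]); pickle.dump(p,open(f"{n}0.pkl","wb"))
    print(n,p["fx"],p["fy"],p["cx"],p["cy"],p["world_from_camera"])
    for t in ["lid","bin","lid_grip","lip","tub_center"]:
        print(t,[(np.round(d["uv"]),round(d["conf"],2)) for d in vision.search_frame(p,t)][:5])
E
```

```text
pics
{'time': 0.0, 'qpos': array([-1.35600558e+00,  3.42710857e-01,  1.52504515e+00, -1.57294695e-05,
        1.27537821e+00, -1.46036680e-01]), 'qvel': array([-0.00034868, -0.00123016,  0.00033278, -0.001867  , -0.00030726,
        0.00059794]), 'joint_efforts': array([-1.19173277e-03, -4.31240630e+01, -2.44215703e+01,  7.17602740e-02,
        5.60344441e-02, -1.05153895e-04]), 'tool_pos': array([ 0.18525933, -0.49078341,  0.2260413 ]), 'tool_rot': array([-1.70707636,  1.56925469,  1.79534831]), 'contact_force': array([-0.63586265, -0.38239718,  0.60337928]), 'torque': array([ 0.04865133, -0.02626345, -0.03286886]), 'opening': 0.09156034075838415}
scene 384.997990838385 384.997990838385 278.19613487947424 211.98298764569518 [[ 0.49220647  0.65388803 -0.57459833  1.19810277]
 [ 0.8703439  -0.38128688  0.31164373 -0.35074021]
 [-0.0153067  -0.65349121 -0.75677932  0.99457809]
 [ 0.          0.          0.          1.        ]]
lid [(array([358., 142.]), 0.9), (array([331., 221.]), 0.74), (array([396., 259.]), 0.72), (array([173., 225.]), 0.62), (array([298., 178.]), 0.61)]
bin [(array
[... 345 characters left out ...]
437996e-01  2.39197934e-01]
 [-9.97803896e-01  6.46275827e-02 -1.45141342e-02  1.65199997e-02]
 [ 8.95023698e-04 -2.05948123e-01 -9.78562502e-01  1.56717662e+00]
 [ 0.00000000e+00  0.00000000e+00  0.00000000e+00  1.00000000e+00]]
lid [(array([182., 146.]), 0.91), (array([366., 271.]), 0.8), (array([209., 286.]), 0.75), (array([214., 211.]), 0.63), (array([109., 313.]), 0.63)]
bin [(array([340., 198.]), 0.75)]
lid_grip [(array([211., 283.]), 0.93), (array([366., 270.]), 0.74), (array([214., 214.]), 0.73), (array([183., 146.]), 0.61), (array([111., 307.]), 0.55)]
lip [(array([352., 195.]), 0.76), (array([435., 206.]), 0.29)]
tub_center [(array([436., 209.]), 0.98), (array([354., 194.]), 0.72)]
```

View pics/scene0.png

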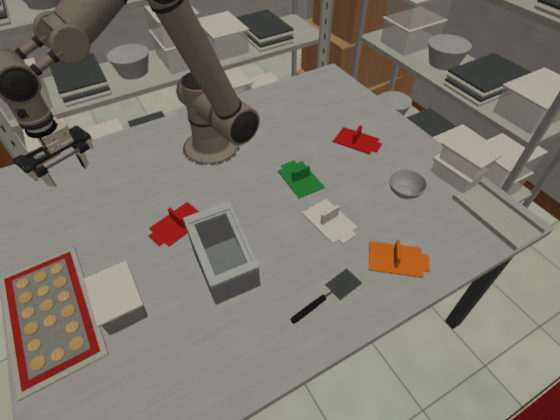

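View pics/top0.png

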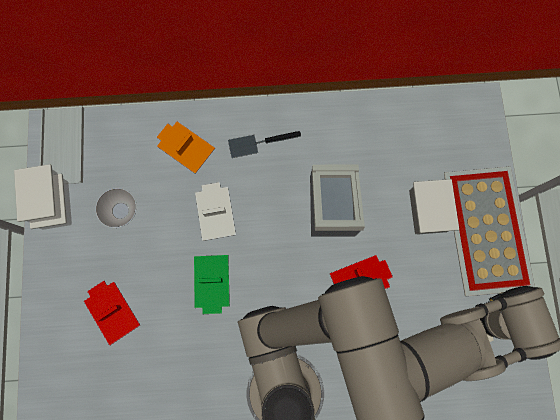

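```bash
cat >> h.py <<'E'
def cloud(p):
    z=p["range_z"]; v,u=np.mgrid[0:z.shape[0],0:z.shape[1]]
    P=np.stack([(u-p["cx"])/p["fx"]*z,(v-p["cy"])/p["fy"]*z,z],-1)
    T=p["world_from_camera"]; W=P@T[:3,:3].T+T[:3,3]; W[z<=0]=np.nan
    return W
E
python3 - <<'E'
from h import *
for n,lidbox,binbox in [("top",(190,175,240,245),(300,155,370,245)),("scene",(295,195,365,250),(175,195,270,305))]:
    p=pickle.load(open(f"{n}0.pkl","rb")); W=cloud(p); im=p["pixels"].astype(int)
    print(n,[W[v,u].round(3) for u,v in ([(211,283),(214,211),(182,146),(366,271),(436,209),(116,208)] if n=="top" else [(331,221)])])
    a,b,c,d=lidbox; w=W[b:d,a:c].reshape(-1,3); col=im[b:d,a:c].reshape(-1,3)
    print("z table",np.nanpercentile(w[:,2],[2,10,50,90,98]).round(4))
    k=(w[:,2]>0.035)&(w[:,2]<.08); r=w[k]; print("rib",k.sum(),r.mean(0),r.min(0),r.max(0))
    rr=r[:,:2]-r[:,:2].mean(0); e,V=np.linalg.eigh(rr.T@rr); print("rib dir",V[:,1],np.degrees(np.arctan2(V[1,1],V[0,1])))
    print("ext",np.ptp(rr@V,axis=0))
    a,b,c,d=binbox; w=W[b:d,a:c].reshape(-1,3); k=w[:,2]>0.06; r=w[k]; print("bin",k.sum(),r.min(0),r.max(0))
    crop=cv2.resize(p["pixels"][lidbox[1]-10:lidbox[3]+10,lidbox[0]-10:lidbox[2]+10],None,fx=5,fy=5,interpolation=cv2.INTER_CUBIC); cv2.imwrite(f"pics/{n}_lid.png",crop)
    crop=cv2.resize(p["pixels"][b:d,a:c],None,fx=5,fy=5,interpolation=cv2.INTER_CUBIC); cv2.imwrite(f"pics/{n}_bin.png",crop)
E
```

```text
top [array([0.337, 0.207, 0.004]), array([0.555, 0.183, 0.051]), array([0.773, 0.276, 0.056]), array([ 0.342, -0.279,  0.002]), array([ 0.511, -0.499,  0.078]), array([0.595, 0.501, 0.006])]
z table [-0.0074 -0.0043  0.0021  0.0092  0.0498]
rib 109 [0.55684846 0.1852332  0.05031929] [0.54844627 0.15125967 0.03554553] [0.56739351 0.2204965  0.06362845]
rib dir [-0.10271094  0.99471125] 95.8953001997197
ext [0.01371028 0.06964313]
bin 2106 [ 0.44995536 -0.26705015  0.06016957] [ 0.6666152  -0.11535308  0.18217416]
scene [array([0.571, 0.187, 0.008])]
z table [-0.0028 -0.0011  0.0025  0.0089  0.0487]
rib 121 [0.56224147 0.18439914 0.04935486] [0.55120513 0.15266665 0.03510776] [0.57071219 0.22262472 0.05837573]
rib dir [-0.08961917  0.99597611] 95.14169864903752
ext [0.01519238 0.06975062]
bin 2933 [ 0.45595369 -0.26521971  0.06007591] [ 0.67005966 -0.11441308  0.17912224]
```

View pics/top_lid.png

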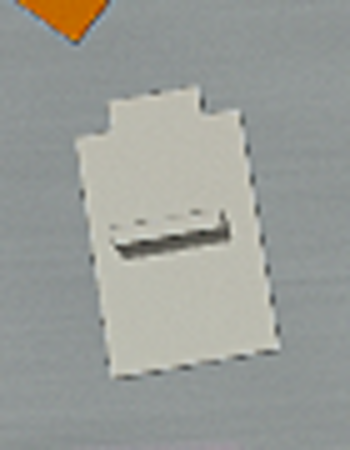

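View pics/scene_bin.png

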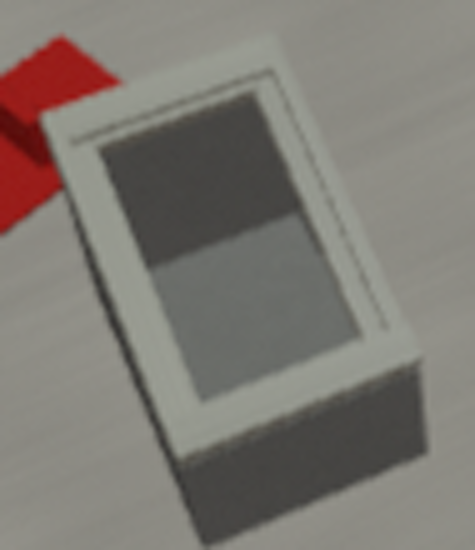

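White lid at top (214,211) / scene (331,221). Look-alikes: orange (186,147), green (211,284), red (110,312) and red (365,271), all in the top view. The crop shows the white plate with its tongue pointing away from the robot, so that is the one to take. Next I'll fit precise poses.

```bash
cat >> h.py <<'E'
from scipy.optimize import minimize, least_squares
def proj(p,X):
    T=np.linalg.inv(p["world_from_camera"]); c=X@T[:3,:3].T+T[:3,3]
    return np.stack([c[:,0]/c[:,2]*p["fx"]+p["cx"],c[:,1]/c[:,2]*p["fy"]+p["cy"]],-1)
def seat_T(x,y,yaw,z=.132):
    T=np.eye(4); T[:3,:3]=R.from_euler("z",yaw).as_matrix()@R.from_euler("y",-20,degrees=True).as_matrix(); T[:3,3]=[x,y,z]; return T
def lid_T(x,y,yaw):
    T=np.eye(4); T[:3,:3]=R.from_euler("z",yaw).as_matrix(); T[:3,3]=[x,y,0]; return T
def ap(T,X): return np.asarray(X)@T[:3,:3].T+T[:3,3]
E
python3 - <<'E'
from h import *
out={}
for n,lb,bb in [("top",(185,172,245,248),(300,155,370,245)),("scene",(290,190,370,252),(175,195,270,305))]:
    p=pickle.load(open(f"{n}0.pkl","rb")); im=p["pixels"]; hsv=cv2.cvtColor(im,cv2.COLOR_BGR2HSV); g=im.astype(int)
    a,b,c,d=lb; print(n,"lid px",im[211,225] if n=="top" else im[232,330],"table",im[240,200] if n=="top" else im[195,360])
    warm=(g[...,2]-g[...,0])  # red - blue
    print("warm lid/table",np.percentile(warm[b:d,a:c],[5,25,50,75,95]))
    print("bin gray", im[200,340] if n=="top" else im[250,224], np.percentile(g[bb[1]:bb[3],bb[0]:bb[2]].sum(-1)/3,[5,25,50,75,95]))
E
```

```text
top lid px [73 77 78] table [147 146 139]
warm lid/table [-7. -6. -4. 11. 13.]
bin gray [122 119 111] [ 57.66666667 115.66666667 145.66666667 149.33333333 155.33333333]
scene lid px [156 170 174] table [135 143 144]
warm lid/table [ 8.  9.  9. 14. 18.]
bin gray [106 110 108] [ 68.33333333 106.         137.         139.66666667 149.33333333]
```

Run:
```python
from h import *
for n,bb in [("top",(298,155,378,245)),]:
    p=pickle.load(open(f"{n}0.pkl","rb")); a,b,c,d=bb
    cv2.imwrite("pics/top_bin6.png",cv2.resize(p["pixels"][b:d,a:c],None,fx=6,fy=6,interpolation=cv2.INTER_CUBIC))
```

```text
(no output)
```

View pics/top_bin6.png

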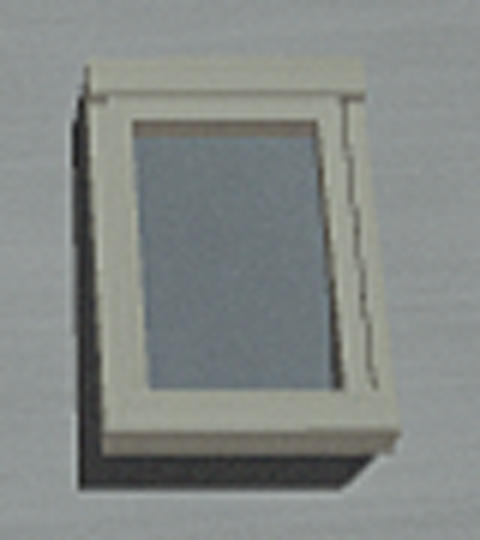

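Run:
```python
from h import *
ps={n:pickle.load(open(f"{n}0.pkl","rb")) for n in("top","scene")}
# seat pts: x up-slope (toward robot), seat y: yaw~180 => seat +y = world -y
op=np.array([[-80,-47.5,0],[-80,47.5,0],[80,-47.5,0],[80,47.5,0]])/1e3  # low+y,low-y,high+y,high-y (world)
obs={"top":np.array([[320.2,175.2],[350.8,175],[322.7,219.7],[355,219.7]]),
"scene":np.array([[247,263],[215.6,275.4],[226,213.4],[194.6,224.6]])}
for names in(["top"],["scene"],["top","scene"]):
    f=lambda q:np.concatenate([(proj(ps[n],ap(seat_T(q[0],q[1],q[2]),op))-obs[n]).ravel() for n in names])
    r=least_squares(f,[.55,-.19,np.pi]); print(names,r.x.round(4),np.degrees(r.x[2])-180,r.fun.round(1))
    f=lambda q:np.concatenate([(proj(ps[n],ap(seat_T(*q),op))-obs[n]).ravel() for n in names])
    r4=least_squares(f,[.55,-.19,np.pi,.132]); print("   z free",r4.x.round(4))
q=r.x; T=seat_T(*q)
for n in ps:
    W=cloud(ps[n]); S=ap(np.linalg.inv(T),W.reshape(-1,3)).reshape(W.shape)
    k=(abs(S[...,0])<.105)&(abs(S[...,1])<.075)
    for nm,c in {"ledge side":(abs(S[...,0])<.07)&(abs(S[...,1])>.05)&(abs(S[...,1])<.057),"siderim":(abs(S[...,0])<.07)&(abs(S[...,1])>.062)&(abs(S[...,1])<.068),"lip":(S[...,0]<-.088)&(S[...,0]>-.1)&(abs(S[...,1])<.05)&(S[...,2]>0),"upper":(S[...,0]>.088)&(S[...,0]<.092)&(abs(S[...,1])<.05)&(S[...,2]>-.01)}.items():
        print(n,nm,c.sum(),np.nanmedian(S[...,2][c])*1e3)
    k=(S[...,2]>-.01)&(abs(S[...,1])<.08)&(abs(S[...,0])<.15); print("ext x",np.nanpercentile(S[...,0][k],[.5,99.5])*1e3,"y",np.nanpercentile(S[...,1][k],[.5,99.5])*1e3)
    im=cv2.resize(ps[n]["pixels"],None,fx=6,fy=6,interpolation=cv2.INTER_CUBIC)
    def poly(P,col):
        uv=(proj(ps[n],ap(T,np.array(P)/1e3))+.5)*6; cv2.polylines(im,[uv.round().astype(int)],True,col,1)
    poly([[-80,-47.5,0],[-80,47.5,0],[80,47.5,0],[80,-47.5,0]],(0,0,255))
    poly([[-104,-70,18],[-104,70,18],[-84,70,18],[-84,-70,18]],(0,255,0))
    poly([[-84,-60,8],[-84,60,8],[85,60,8],[85,-60,8]],(255,0,0))
    u=proj(ps[n],ap(T,np.zeros((1,3))))[0].astype(int)*6
    cv2.imwrite(f"pics/fitbin_{n}.png",im[u[1]-290:u[1]+290,u[0]-290:u[0]+290])
```

```text
['top'] [ 0.5574 -0.1922  3.0725] -3.9574572874142007 [-0.3 -0.5  0.2 -0.2 -0.3  0.3  0.4  0.4]
   z free [ 0.5626 -0.1957  3.0733  0.1079]
['scene'] [ 0.5631 -0.1898  3.0761] -3.7509191553897665 [ 0.8 -0.1 -0.5  0.8  0.1 -0.6 -0.3 -0.4]
   z free [ 0.5503 -0.1866  3.0762  0.1142]
['top', 'scene'] [ 0.5599 -0.1908  3.0749] -3.8212708048844775 [-0.9 -1.2 -0.4 -1.  -0.8 -0.5 -0.1 -0.5 -0.1 -0.7 -1.4  0.1 -0.7 -1.2
 -1.  -1. ]
   z free [ 0.559  -0.1908  3.0753  0.1269]
top ledge side 270 -2.9638760038574463
top siderim 241 5.0026588859363175
top lip 111 16.392666325759198
top upper 41 6.3672541871699355
ext x [-104.19281963  109.21536796] y [-69.51532621  70.4160213 ]
scene ledge side 335 -0.24310335592092613
scene siderim 284 7.636132996187123
scene lip 165 18.629253146169866
scene upper 46 8.172583469395894
ext x [-109.23184174  106.03069926] y [-71.36006099  68.51297888]
```

View pics/fitbin_top.png

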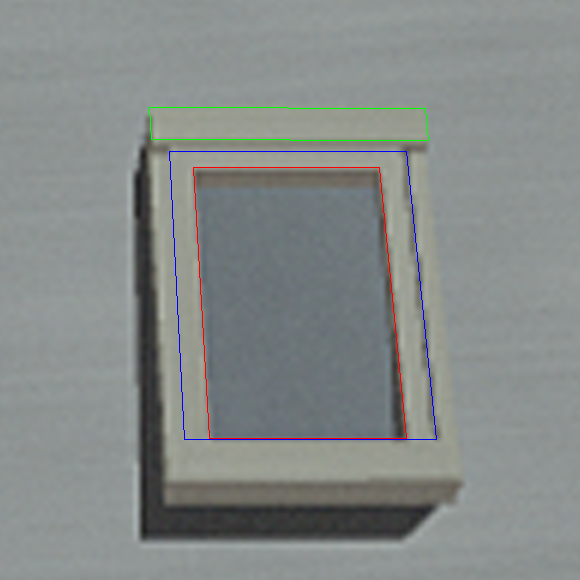

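View pics/fitbin_scene.png

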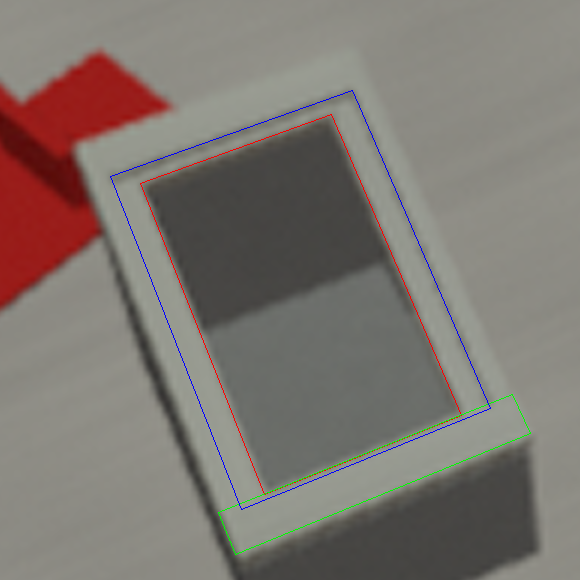

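```bash
cat >> h.py <<'E'
def tool(s):
    T=np.eye(4); T[:3,:3]=R.from_euler("xyz",s["tool_rot"]).as_matrix(); T[:3,3]=s["tool_pos"]; return T
def to(s,target):  # slide mm in tool axes to world TCP target
    T=tool(s); return (T[:3,:3].T@(np.array(target)-T[:3,3])*1e3).round(1)
def wcloud_rays(p):
    v,u=np.mgrid[0:420,0:560].astype(float); return u,v
def unproj_w(p,uv,z):  # fisheye; z along optical axis
    d=np.asarray(uv,float)-[p["cx"],p["cy"]]; r=np.linalg.norm(d,axis=-1); th=r/p["fx"]
    s=np.tan(th)*z/np.maximum(r,1e-9); return np.stack([d[...,0]*s,d[...,1]*s,z+0*r],-1)
def proj_w(p,Tt,X): # world -> pixel
    T=np.linalg.inv(Tt@p["T_tool_cam"]); c=ap(T,X); rr=np.linalg.norm(c[:,:2],axis=1); th=np.arctan2(rr,c[:,2])
    return np.stack([c[:,0]/rr*th*p["fx"]+p["cx"],c[:,1]/rr*th*p["fy"]+p["cy"]],-1)
E
python3 - <<'E'
from h import *
from cell import observe, vision
s=observe(); T=tool(s); print(T.round(3))
print("yaw of tool y", np.degrees(np.arctan2(T[1,1],T[0,1])))
print(to(s,[.56,-.19,.34]), to(s,[.48,-.19,.34]), s["time"])
p=vision.read_camera("wrist"); print(p["fx"],p["fy"],p["cx"],p["cy"],p["T_tool_cam"].round(4)); cv2.imwrite("pics/w0.png",p["pixels"])
E
```

```text
[[-0.     0.353 -0.936  0.185]
 [-0.    -0.936 -0.353 -0.491]
 [-1.     0.     0.     0.227]
 [ 0.     0.     0.     1.   ]]
yaw of tool y -69.32837918045088
[-113.3 -149.5 -456.9] [-113.3 -177.8 -382. ] 0.6
325.19226210127806 325.19226210127806 276.68876416440844 208.30747356431854 [[-6.000e-04 -3.061e-01  9.520e-01 -1.580e-01]
 [ 1.000e+00 -5.000e-04  4.000e-04  3.000e-04]
 [ 3.000e-04  9.520e-01  3.061e-01 -8.300e-02]
 [ 0.000e+00  0.000e+00  0.000e+00  1.000e+00]]
```

View pics/w0.png

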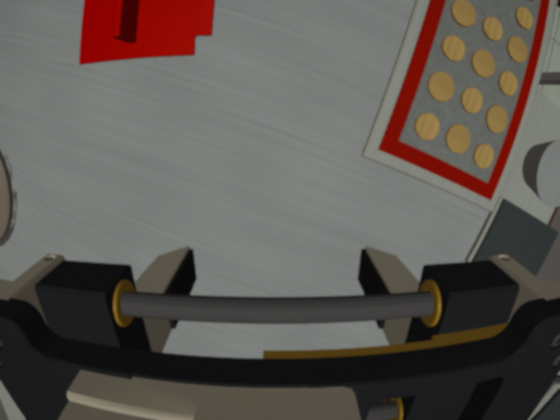

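Run:
```python
from h import *
from cell import observe
s=observe(); print(to(s,[.49,-.19,.27]))
```

```text
[ -43.3 -174.3 -391.4]
```

Emit:
send_rows:
  motion:
    - {"hand": 1, "slide": [-5, -20, -44], "spin": 0}
    - {"hand": 1, "slide": [-5, -20, -44], "spin": 0}
    - {"hand": 1, "slide": [-5, -20, -44], "spin": 0}
    - {"hand": 1, "slide": [-5, -20, -44], "spin": 0}
    - {"hand": 1, "slide": [-5, -20, -44], "spin": 0}
    - {"hand": 1, "slide": [-5, -20, -44], "spin": 0}
    - {"hand": 1, "slide": [-5, -20, -44], "spin": 0}
    - {"hand": 1, "slide": [-5, -20, -44], "spin": 0}

```text
time: 1.45
tool_pos: [0.4634, -0.2143, 0.2673]
tool_rot: [1.554, 1.568, -1.24]
contact_force: [0.7, -1.1, 0.3]
opening: 0.0917
```

Emit:
send_rows:
  motion:
    - {"hand": 1, "slide": [0, 0, 0], "spin": 0.14}
    - {"hand": 1, "slide": [0, 0, 0], "spin": 0.14}
    - {"hand": 1, "slide": [0, 0, 0], "spin": 0.14}
    - {"hand": 1, "slide": [0, 0, 0], "spin": 0}
    - {"hand": 1, "slide": [0, 0, 0], "spin": 0}

```text
time: 1.95
tool_pos: [0.4685, -0.2074, 0.2681]
tool_rot: [2.734, 1.567, -0.479]
contact_force: [-0.6, -0.5, 0.5]
opening: 0.0917
```

Run:
```python
from h import *
from cell import observe, vision
s=observe(); T=tool(s); print(s["time"],T.round(4)); print(np.degrees(np.arctan2(T[1,1],T[0,1])),s["qvel"].round(4))
p=vision.read_camera("wrist"); pickle.dump((s,p),open("w1.pkl","wb")); cv2.imwrite("pics/w1.png",p["pixels"])
```

```text
1.95 [[ 0.0037 -0.0707 -0.9975  0.4685]
 [-0.0019 -0.9975  0.0707 -0.2074]
 [-1.      0.0017 -0.0039  0.2681]
 [ 0.      0.      0.      1.    ]]
-94.05701661818736 [ 0.0025  0.0021 -0.0006 -0.0023 -0.0016  0.0119]
```

View pics/w1.png

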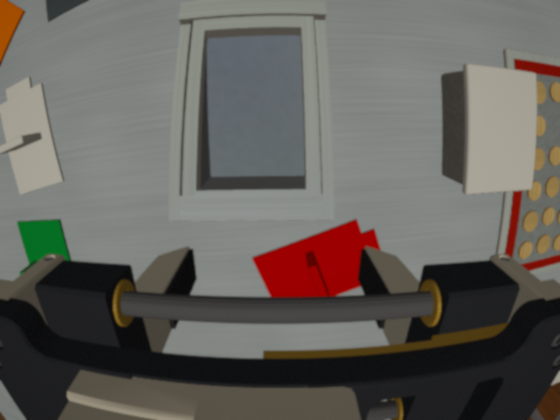

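Run:
```python
from h import *
s,p=pickle.load(open("w1.pkl","rb"))
cv2.imwrite("pics/w1z.png",cv2.resize(p["pixels"][0:150,160:345],None,fx=4,fy=4,interpolation=cv2.INTER_CUBIC)[:,:])
```

```text
(no output)
```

View pics/w1z.png

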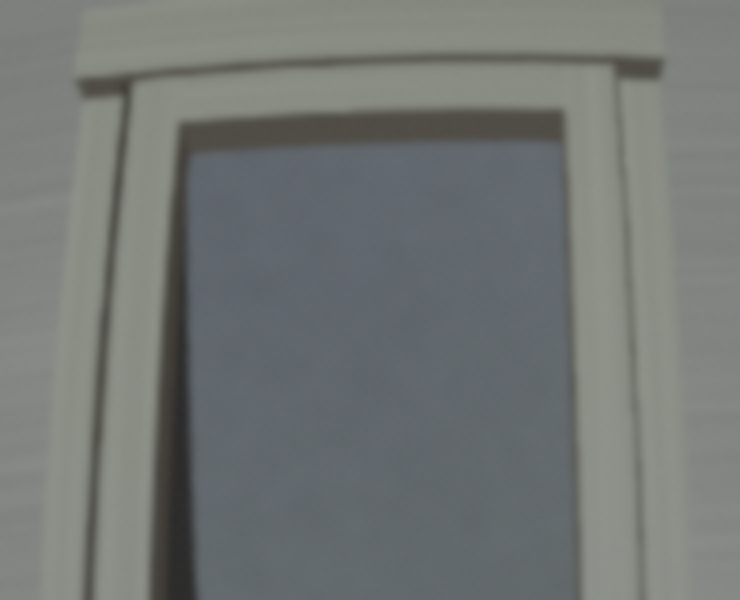

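Run:
```python
from h import *
s,p=pickle.load(open("w1.pkl","rb")); Tt=tool(s)
op=np.array([[-80,-47.5,0],[-80,47.5,0],[80,-47.5,0],[80,47.5,0],[-84,-70,16],[-84,70,16]])/1e3
obs=np.array([[204.6,30.4],[300.4,27.3],[198,190],[306,188],[179,19.9],[325.2,15.3]])
for sel in ([0,1,2,3],[0,1,2,3,4,5]):
    f=lambda q:(proj_w(p,Tt,ap(seat_T(*q),op[sel]))-obs[sel]).ravel()
    r=least_squares(f,[.55,-.19,np.pi]); print(r.x.round(4),np.degrees(r.x[2])-180,r.fun.round(1))
    r4=least_squares(f,[.55,-.19,np.pi,.132]); print("zfree",r4.x.round(4),r4.fun.round(1))
T=seat_T(*r.x)
im=cv2.resize(p["pixels"],None,fx=4,fy=4,interpolation=cv2.INTER_CUBIC)
def poly(P,col):
    P=np.array(P,float)/1e3; Q=np.concatenate([np.linspace(P[i],P[(i+1)%len(P)],20) for i in range(len(P))])
    uv=(proj_w(p,Tt,ap(T,Q))+.5)*4; cv2.polylines(im,[uv.round().astype(int)],True,col,1)
poly([[-80,-47.5,0],[-80,47.5,0],[80,47.5,0],[80,-47.5,0]],(0,0,255))
poly([[-104,-70,18],[-104,70,18],[-84,70,18],[-84,-70,18]],(0,255,0))
poly([[-84,-60,8],[-84,60,8],[85,60,8],[85,-60,8]],(255,0,0))
cv2.imwrite("pics/w1fit.png",cv2.resize(im[0:920,640:1380],None,fx=.65,fy=.65,interpolation=cv2.INTER_AREA))
```

```text
[ 0.5598 -0.1918  3.0848] -3.252582802096242 [-0.5 -0.2  0.6 -0.9 -1.3  0.5  1.1  0.5]
zfree [ 0.5597 -0.1916  3.0846  0.129 ] [ 0.   0.6  0.2  0.  -0.7 -0.3  0.6 -0.2]
[ 0.5599 -0.1918  3.0832] -3.3471912790723195 [-0.4 -0.3  0.7 -0.8 -1.5  0.3  1.   0.6 -0.4  0.7  0.6 -0.5]
zfree [ 0.56   -0.1917  3.0831  0.1298] [-0.   0.1  0.4 -0.4 -1.1 -0.4  0.6 -0.2  0.1  1.1  0.1 -0. ]
```

View pics/w1fit.png

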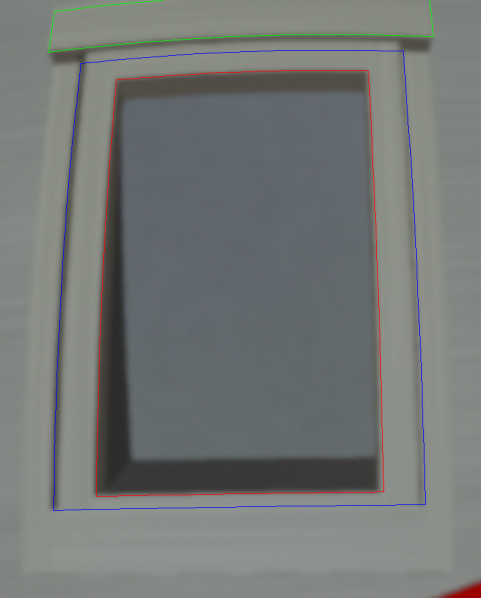

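Emit:
send_rows:
  motion:
    - {"hand": 1, "slide": [0, -48, 0], "spin": 0}
    - {"hand": 1, "slide": [0, -48, 0], "spin": 0}
    - {"hand": 1, "slide": [0, -48, 0], "spin": 0}
    - {"hand": 1, "slide": [0, -48, 0], "spin": 0}
    - {"hand": 1, "slide": [0, -48, 0], "spin": 0}
    - {"hand": 1, "slide": [0, -48, 0], "spin": 0}
    - {"hand": 1, "slide": [0, -48, 0], "spin": -0.08}
    - {"hand": 1, "slide": [0, -48, 0], "spin": -0.08}

```text
time: 2.8
tool_pos: [0.4915, 0.1805, 0.267]
tool_rot: [2.495, 1.563, -0.548]
contact_force: [0.7, 0.1, 0.5]
opening: 0.092
```

Emit:
send_rows:
  motion:
    - {"hand": 1, "slide": [20, 0, 20], "spin": 0}
    - {"hand": 1, "slide": [0, 0, 0], "spin": 0}
    - {"hand": 1, "slide": [0, 0, 0], "spin": 0}

```text
time: 3.1
tool_pos: [0.4711, 0.1842, 0.2466]
tool_rot: [2.758, 1.563, -0.268]
contact_force: [0.8, -0.8, -0.7]
opening: 0.0917
```

Run:
```python
from h import *
from cell import observe, vision
s=observe(); T=tool(s); print(s["time"],T.round(4)); print(np.degrees(np.arctan2(T[1,1],T[0,1])),s["qvel"].round(4))
p=vision.read_camera("wrist"); pickle.dump((s,p),open("w2.pkl","wb")); cv2.imwrite("pics/w2.png",p["pixels"])
```

```text
3.1 [[ 0.0075  0.1149 -0.9933  0.4711]
 [-0.0021 -0.9934 -0.115   0.1842]
 [-1.      0.0029 -0.0072  0.2466]
 [ 0.      0.      0.      1.    ]]
-83.39995176371282 [ 0.0048  0.0034  0.0456 -0.0033  0.0074 -0.0155]
```

View pics/w2.png

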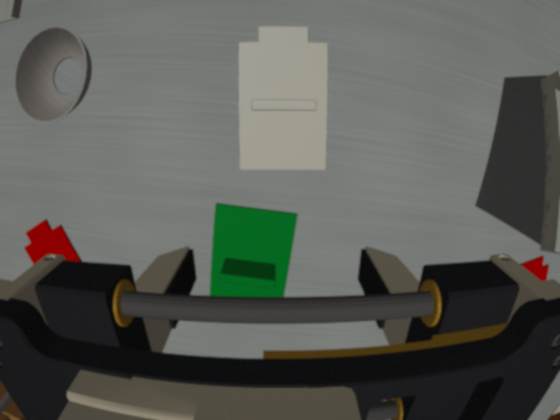

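```bash
cat > fl.py <<'E'
from h import *
def fitlid(p,Tt,show):
    g=p["pixels"].astype(int); m=((g[...,2]-g[...,0])>3)&(g.sum(-1)>330)
    m=m.astype(np.uint8); n,l,st,ce=cv2.connectedComponentsWithStats(m)
    i=max(range(1,n),key=lambda i: st[i,4] if abs(ce[i][0]-283)<60 and ce[i][1]<200 else 0); m=(l==i).astype(np.uint8)
    m=cv2.morphologyEx(m,cv2.MORPH_CLOSE,np.ones((7,7)))
    c=max(cv2.findContours(m,cv2.RETR_EXTERNAL,cv2.CHAIN_APPROX_NONE)[0],key=cv2.contourArea)[:,0].astype(float)
    P=np.array([[80,54],[80,-54],[-80,-54],[-80,-30],[-100,-30],[-100,30],[-80,30],[-80,54]])/1e3
    P=np.c_[P,0*P[:,0]+.006]; Q=np.concatenate([np.linspace(P[i],P[(i+1)%8],40,endpoint=False) for i in range(8)])
    from scipy.spatial import cKDTree
    kd=cKDTree(c)
    def f(q):
        uv=proj_w(p,Tt,ap(lid_T(*q),Q)); d,j=kd.query(uv); return np.clip((uv-c[j]),-4,4).ravel()
    q=np.array([.557,.185,np.pi+np.radians(5.5)])
    for k in range(3): q=least_squares(f,q,loss="soft_l1").x
    # contour lies on inner pixels; fine
    print("lid",q.round(4),np.degrees(q[2])-180,"rms px",np.sqrt((f(q)**2).mean()*2),"area",m.sum())
    im=p["pixels"].copy(); im=cv2.resize(im,None,fx=3,fy=3)
    cv2.polylines(im,[((proj_w(p,Tt,ap(lid_T(*q),Q))+.5)*3).round().astype(int)],True,(0,0,255),1)
    cv2.imwrite(show,im[0:560,600:1100]); return q
E
python3 - <<'E'
from fl import *
s,p=pickle.load(open("w2.pkl","rb")); T=tool(s)
q=fitlid(p,T,"pics/w2fit.png")
# target TCP: grasp point at lid origin z=.030 => TCP 11mm
print("tool-> hover", to(s,[q[0],q[1],.10]), "yaw tool y should be",np.degrees(q[2])-180-90)
E
```

```text
lid [0.5588 0.1857 3.2524] 6.351489067291055 rms px 0.46960182552251906 area 12422
tool-> hover [147.3   8.2 -86.2] yaw tool y should be -83.64851093270894
```

View pics/w2fit.png

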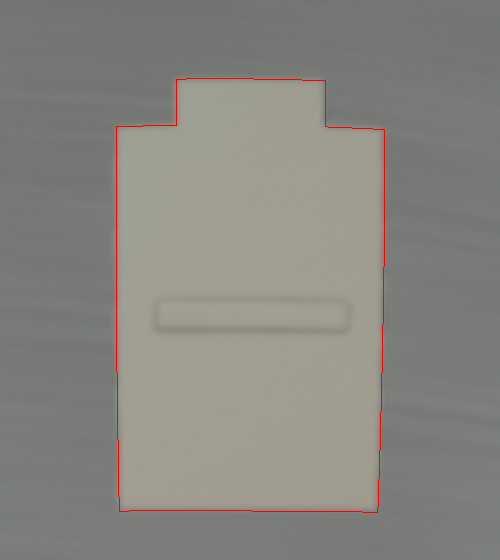

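Emit:
send_rows:
  motion:
    - {"hand": 1, "slide": [30, 3, -22], "spin": 0}
    - {"hand": 1, "slide": [40, 2, -22], "spin": 0}
    - {"hand": 1, "slide": [40, 2, -22], "spin": 0}
    - {"hand": 1, "slide": [37, 1, -20], "spin": 0}
    - {"hand": 1, "slide": [0, 0, 0], "spin": 0}
    - {"hand": 1, "slide": [0, 0, 0], "spin": 0}

```text
time: 3.75
tool_pos: [0.5723, 0.179, 0.103]
tool_rot: [3.046, 1.548, 0.011]
contact_force: [0.6, 0.1, 0.5]
opening: 0.0919
```

Run:
```python
from h import *
from cell import observe, vision
s=observe(); T=tool(s); print(s["time"],T.round(4)); print(np.degrees(np.arctan2(T[1,1],T[0,1])),to(s,[.5588,.1857,.011]))
p=vision.read_camera("wrist"); pickle.dump((s,p),open("w3.pkl","wb")); cv2.imwrite("pics/w3.png",p["pixels"])
```

```text
3.75 [[ 2.300e-02  1.058e-01 -9.941e-01  5.723e-01]
 [ 2.000e-04 -9.944e-01 -1.058e-01  1.790e-01]
 [-9.997e-01  2.200e-03 -2.290e-02  1.030e-01]
 [ 0.000e+00  0.000e+00  0.000e+00  1.000e+00]]
-83.92901222256712 [91.7 -8.3 14.8]
```

View pics/w3.png

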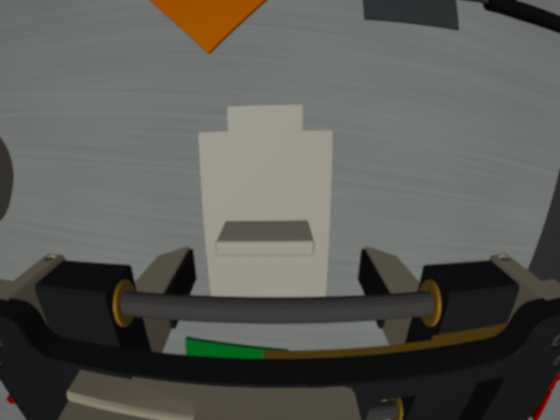

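Emit:
send_rows:
  motion:
    - {"hand": 1, "slide": [10, -4, 7], "spin": 0}
    - {"hand": 1, "slide": [10, -4, 7], "spin": 0}
    - {"hand": 1, "slide": [5, 0, 0], "spin": 0}
    - {"hand": 1, "slide": [0, 0, 0], "spin": 0}
    - {"hand": 1, "slide": [0, 0, 0], "spin": 0}

```text
time: 4.3
tool_pos: [0.5583, 0.1862, 0.0849]
tool_rot: [3.109, 1.535, 0.074]
contact_force: [0.1, 0.3, 0.2]
opening: 0.0918
```

```bash
cat > st.py <<'E'
from h import *
from cell import observe, vision
import sys
s=observe(); T=tool(s); print("t",s["time"],"pos",T[:3,3].round(4),"xaxis",T[:3,0].round(4),"yaw",np.degrees(np.arctan2(T[1,1],T[0,1])).round(2),"F",s["contact_force"].round(1),"tq",s["torque"].round(2),"open",s["opening"].round(4),"q",s["qpos"].round(2))
if len(sys.argv)>3: print("slide to",to(s,[float(v) for v in sys.argv[1:4]]))
E
python3 st.py .5588 .1857 .011
```

```text
Traceback (most recent call last):
  File "st.py", line 4, in <module>
    s=observe(); T=tool(s); print("t",s["time"],"pos",T[:3,3].round(4),"xaxis",T[:3,0].round(4),"yaw",np.degrees(np.arctan2(T[1,1],T[0,1])).round(2),"F",s["contact_force"].round(1),"tq",s["torque"].round(2),"open",s["opening"].round(4),"q",s["qpos"].round(2))
                                                                                                                                                                                                                      ^^^^^^^^^^^^^^^^^^
AttributeError: 'float' object has no attribute 'round'
```

```bash
sed -i 's/s\["opening"\].round(4)/round(float(s["opening"]),4)/' st.py; python3 st.py .5588 .1857 .011
```

```text
t 4.3 pos [0.5583 0.1862 0.0849] xaxis [ 0.0353  0.0026 -0.9994] yaw -83.92 F [0.1 0.3 0.2] tq [-0.01  0.04  0.05] open 0.0918 q [ 0.19  0.58  1.56 -0.01  0.97  1.66]
slide to [73.9  0.4  2.2]
```

Emit:
send_rows:
  motion:
    - {"hand": 1, "slide": [14, 0, 0], "spin": 0}
    - {"hand": 1, "slide": [14, 0, 0], "spin": 0}
    - {"hand": 1, "slide": [14, 0, 0], "spin": 0}
    - {"hand": 1, "slide": [14, 0, 0], "spin": 0}
    - {"hand": 1, "slide": [0, 0, 0], "spin": 0}
    - {"hand": 1, "slide": [0, 0, 0], "spin": 0}

```text
time: 4.9
tool_pos: [0.5621, 0.1864, 0.0266]
tool_rot: [3.121, 1.531, 0.085]
contact_force: [-0.6, -0.8, 0.3]
opening: 0.092
```

```bash
python3 st.py .5588 .1857 .011
```

```text
t 4.9 pos [0.5621 0.1864 0.0266] xaxis [ 0.0396  0.0034 -0.9992] yaw -83.92 F [-0.6 -0.8  0.3] tq [0.06 0.03 0.01] open 0.092 q [ 0.19  0.66  1.6  -0.01  0.84  1.66]
slide to [15.4  0.3  3.9]
```

Emit:
send_rows:
  motion:
    - {"hand": 1, "slide": [8, 0, 2], "spin": 0}
    - {"hand": 1, "slide": [7, 0, 2], "spin": 0}
    - {"hand": 1, "slide": [0, 0, 0], "spin": 0}
    - {"hand": 1, "slide": [0, 0, 0], "spin": 0}

```text
time: 5.3
tool_pos: [0.5591, 0.1861, 0.0113]
tool_rot: [3.127, 1.529, 0.091]
contact_force: [0.3, -0.8, 0.8]
opening: 0.0918
```

```bash
python3 st.py .5596 .1857 .011
```

```text
t 5.3 pos [0.5591 0.1861 0.0113] xaxis [ 0.0418  0.0038 -0.9991] yaw -83.92 F [ 0.3 -0.8  0.8] tq [0.04 0.05 0.03] open 0.0918 q [ 0.19  0.68  1.62 -0.01  0.8   1.66]
slide to [ 0.3  0.4 -0.4]
```

Emit:
send_rows:
  motion:
    - {"hand": 0.4, "slide": [0, 0, 0], "spin": 0}
    - {"hand": 0.4, "slide": [0, 0, 0], "spin": 0}
    - {"hand": 0.4, "slide": [0, 0, 0], "spin": 0}
    - {"hand": 0.4, "slide": [0, 0, 0], "spin": 0}
    - {"hand": 0.4, "slide": [0, 0, 0], "spin": 0}
  grip_force: 15

```text
time: 5.8
tool_pos: [0.5596, 0.1863, 0.0121]
tool_rot: [3.13, 1.527, 0.094]
contact_force: [0.4, -0.2, -1.4]
opening: 0.07
```

```bash
python3 st.py .5596 .1857 .011
```

```text
t 5.8 pos [0.5596 0.1863 0.0121] xaxis [ 0.0433  0.0041 -0.9991] yaw -83.92 F [ 0.4 -0.2 -1.4] tq [ 0.05  0.01 -0.03] open 0.07 q [ 0.19  0.68  1.62 -0.01  0.8   1.66]
slide to [1.1 0.5 0.2]
```

Emit:
send_rows:
  motion:
    - {"hand": 0.3, "slide": [-10, 0, 0], "spin": 0}
    - {"hand": 0.3, "slide": [-20, 0, 0], "spin": 0}
    - {"hand": 0.3, "slide": [-25, 0, 0], "spin": 0}
    - {"hand": 0.3, "slide": [-25, 0, 0], "spin": 0}
    - {"hand": 0.3, "slide": [-20, 0, 0], "spin": 0}
    - {"hand": 0.3, "slide": [-10, 0, 0], "spin": 0}
    - {"hand": 0.3, "slide": [0, 0, 0], "spin": 0}

```text
time: 6.5
tool_pos: [0.5531, 0.1854, 0.1275]
tool_rot: [3.119, 1.531, 0.083]
contact_force: [-0.8, 1.0, -2.5]
opening: 0.07
```

```bash
python3 st.py .66 0 .25
python3 - <<'E'
from h import *
from cell import observe, vision
s=observe(); p=vision.read_camera("wrist"); pickle.dump((s,p),open("w4.pkl","wb")); cv2.imwrite("pics/w4.png",p["pixels"])
p=vision.read_camera("scene"); pickle.dump((s,p),open("sc4.pkl","wb")); cv2.imwrite("pics/sc4.png",cv2.resize(p["pixels"][120:300,220:460],None,fx=3,fy=3))
E
```

```text
t 6.5 pos [0.5531 0.1854 0.1275] xaxis [ 0.0393  0.0033 -0.9992] yaw -83.92 F [-0.8  1.  -2.5] tq [0.01 0.07 0.02] open 0.07 q [ 0.19  0.52  1.53 -0.01  1.05  1.66]
slide to [-118.8  195.8  -91.4]
```

View pics/w4.png

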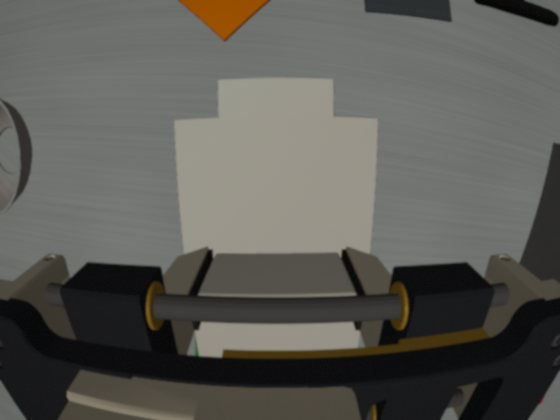

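View pics/sc4.png

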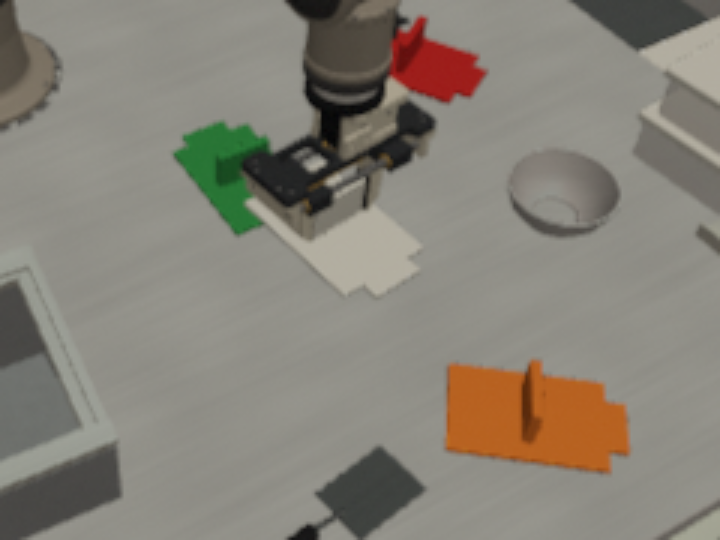

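```bash
cat > tilt.py <<'E'
from h import *
C=np.array([[-100,-30,6],[-100,30,6],[-80,-54,6],[-80,54,6],[-80,-30,6],[-80,30,6]])/1e3
B=np.array([[0,0,1],[0,1,0],[-1,0,0.]]).T  # columns: lid axes in tool: x->tz, y->ty, z->-tx
B=np.column_stack([[0,0,1],[0,1,0],[-1,0,0]]).astype(float)
def lid_in_tool(q): # q: tilt (tongue down +), offset of grip in tool mm (x,y,z), yaw-ish
    T=np.eye(4); T[:3,:3]=B@R.from_euler("yzx",[-q[0],q[4],q[5]]).as_matrix()
    T[:3,3]=np.array([-.019,0,0])+np.array(q[1:4])*1e-3-T[:3,:3]@[0,0,.03]; return T
def fit(p,guess_deg=0,out=None):
    g=cv2.cvtColor(p["pixels"],cv2.COLOR_BGR2GRAY)
    q=np.array([np.radians(guess_deg),0,0,0,0,0]); I=np.eye(4)
    pr=lambda q:proj_w(p,I,ap(lid_in_tool(q),C))
    for k in range(3):
        uv=pr(q).astype(np.float32); w=[14,8,5][k]
        ob=cv2.cornerSubPix(g,uv.reshape(-1,1,2).copy(),(w,w),(-1,-1),(3,50,.01))[:,0]
        f=lambda q:np.concatenate([np.clip((pr(q)-ob),-6,6).ravel(),np.array(q[1:4])/2,np.array(q[4:])/.02])
        q=least_squares(f,q,loss="soft_l1").x
    print("tilt rel tool deg",np.degrees(q[0]).round(2),"off mm",q[1:4].round(1),"yaw/roll deg",np.degrees(q[4:]).round(2),"res px",np.linalg.norm(pr(q)-ob,axis=1).round(1))
    if out:
        im=cv2.resize(p["pixels"],None,fx=1.4,fy=1.4)
        for u in pr(q): cv2.circle(im,tuple((u*1.4).astype(int)),4,(0,0,255),1)
        for u in ob: cv2.circle(im,tuple((u*1.4).astype(int)),2,(0,255,0),1)
        cv2.imwrite(out,im)
    return q
def world_lid(s,q): return tool(s)@lid_in_tool(q)
E
python3 - <<'E'
from tilt import *
s,p=pickle.load(open("w4.pkl","rb"))
for g in(-2,5): q=fit(p,g,"pics/w4fit.png")
T=world_lid(s,q); print("lid x axis world",T[:3,0].round(3),"pitch deg",np.degrees(np.arcsin(T[2,0])))
E
```

```text
tilt rel tool deg 4.86 off mm [ 0.4  0.3 -0.9] yaw/roll deg [ 0.34 -0.01] res px [0.2 0.4 0.3 0.2 0.3 0.2]
tilt rel tool deg 4.86 off mm [ 0.4  0.3 -0.9] yaw/roll deg [ 0.34 -0.01] res px [0.2 0.4 0.3 0.2 0.3 0.2]
lid x axis world [-0.993 -0.112  0.045] pitch deg 2.6046513506741062
```

View pics/w4fit.png

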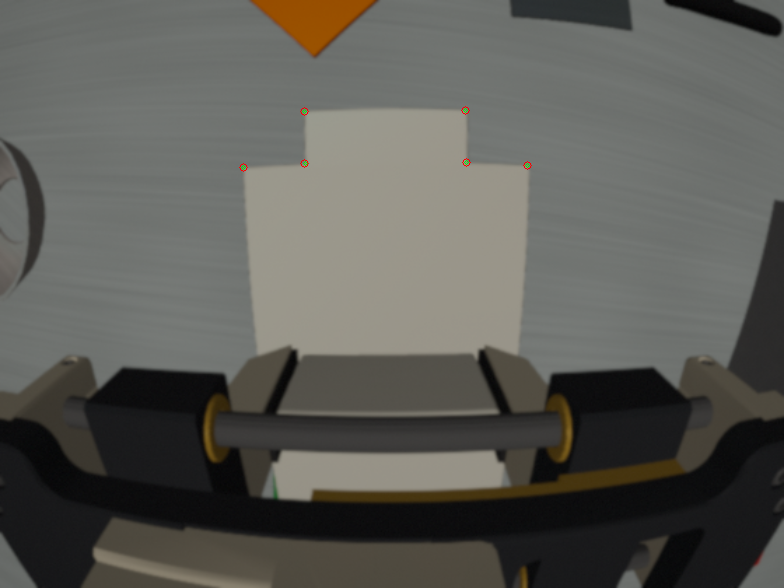

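Emit:
send_rows:
  motion:
    - {"hand": 0.3, "slide": [-20, 5, -8], "spin": 0}
    - {"hand": 0.3, "slide": [-20, 20, -14], "spin": 0}
    - {"hand": 0.3, "slide": [-10, 35, -14], "spin": 0}
    - {"hand": 0.3, "slide": [-5, 40, -14], "spin": 0}
    - {"hand": 0.3, "slide": [0, 40, -14], "spin": 0}
    - {"hand": 0.3, "slide": [0, 40, -10], "spin": 0}
    - {"hand": 0.3, "slide": [0, 40, -10], "spin": 0.04}
    - {"hand": 0.3, "slide": [0, 40, -8], "spin": 0.04}

```text
time: 7.4
tool_pos: [0.6658, -0.0667, 0.1712]
tool_rot: [-2.87, 1.557, 0.306]
contact_force: [0.3, 0.0, -2.1]
opening: 0.0699
```

Emit:
send_rows:
  motion:
    - {"hand": 0.3, "slide": [0, 35, 0], "spin": 0.04}
    - {"hand": 0.3, "slide": [0, 25, 0], "spin": 0.04}
    - {"hand": 0.3, "slide": [0, 0, 0], "spin": 0}
    - {"hand": 0.3, "slide": [0, 0, 0], "spin": 0}

```text
time: 7.8
tool_pos: [0.6647, -0.1355, 0.1615]
tool_rot: [-1.632, 1.564, 1.452]
contact_force: [0.1, 0.9, -1.9]
opening: 0.0699
```

```bash
python3 st.py .7146 -.201 .19
```

```text
t 7.8 pos [ 0.6647 -0.1355  0.1615] xaxis [ 7.0e-04  6.3e-03 -1.0e+00] yaw -93.29 F [ 0.1  0.9 -1.9] tq [0.04 0.04 0.03] open 0.0699 q [-0.32  0.68  1.14  0.01  1.33  1.31]
slide to [-28.9  62.4 -53.6]
```

Emit:
send_rows:
  motion:
    - {"hand": 0.3, "slide": [-15, 10, -20], "spin": 0}
    - {"hand": 0.3, "slide": [-10, 25, -20], "spin": 0}
    - {"hand": 0.3, "slide": [-5, 20, -10], "spin": 0}
    - {"hand": 0.3, "slide": [0, 5, -4], "spin": 0}
    - {"hand": 0.3, "slide": [-2, 0, 0], "spin": 0}

```text
time: 8.3
tool_pos: [0.7145, -0.1919, 0.1866]
tool_rot: [-0.756, 1.553, 2.337]
contact_force: [-0.1, 0.2, -2.2]
opening: 0.0697
```

```bash
python3 st.py .7146 -.201 .16
```

```text
t 8.3 pos [ 0.7145 -0.1919  0.1866] xaxis [-0.0123  0.0128 -0.9998] yaw -92.77 F [-0.1  0.2 -2.2] tq [ 0.08  0.07 -0.03] open 0.0697 q [-0.37  0.8   0.83  0.01  1.53  1.25]
slide to [26.5  9.4 -0.9]
```

Emit:
send_rows:
  motion:
    - {"hand": 0.3, "slide": [12, 5, 0], "spin": 0.01}
    - {"hand": 0.3, "slide": [12, 4, 0], "spin": 0}
    - {"hand": 0.3, "slide": [10, 0, 0], "spin": 0}
    - {"hand": 0.3, "slide": [10, 0, 0], "spin": 0}

```text
time: 8.7
tool_pos: [0.7125, -0.1963, 0.1389]
tool_rot: [-0.748, 1.551, 2.338]
contact_force: [-0.1, 0.2, -2.5]
opening: 0.0698
```

```bash
python3 st.py .7146 -.201 .093;  python3 - <<'E'
from tilt import *
from cell import observe, vision
s=observe(); p=vision.read_camera("wrist"); pickle.dump((s,p),open("w5.pkl","wb"))
q=fit(p,5,"pics/w5fit.png"); T=world_lid(s,q); print("pitch",np.degrees(np.arcsin(T[2,0])))
E
```

```text
t 8.7 pos [ 0.7125 -0.1963  0.1389] xaxis [-0.0138  0.0143 -0.9998] yaw -93.16 F [-0.1  0.2 -2.5] tq [ 0.04 -0.    0.02] open 0.0698 q [-0.38  0.83  0.9   0.01  1.43  1.25]
slide to [45.8  5.2 -3. ]
tilt rel tool deg 4.94 off mm [ 0.4  0.3 -1. ] yaw/roll deg [0.41 0.07] res px [0.1 0.5 0.2 0.2 0.4 0.2]
pitch 5.77168326918176
```

Emit:
send_rows:
  motion:
    - {"hand": 0.3, "slide": [6, 4, -2], "spin": 0}
    - {"hand": 0.3, "slide": [6, 0, 0], "spin": 0}
    - {"hand": 0.3, "slide": [6, 0, 0], "spin": 0}
    - {"hand": 0.3, "slide": [6, 0, 0], "spin": 0}

```text
time: 9.15
tool_pos: [0.716, -0.1999, 0.1137]
tool_rot: [-0.934, 1.555, 2.153]
contact_force: [3.2, -0.4, 1.9]
opening: 0.07
```

```bash
cat > lk.py <<'E'
from tilt import *
import sys
from cell import observe, vision
n=sys.argv[1]; g=float(sys.argv[2])
s=observe(); p=vision.read_camera("wrist"); pickle.dump((s,p),open(n+".pkl","wb"))
q=fit(p,g,f"pics/{n}fit.png"); T=world_lid(s,q); print("pitch",np.degrees(np.arcsin(T[2,0])))
S=np.linalg.inv(seat_T(.560,-.1915,np.pi-np.radians(3.6)))@T
pts=ap(S,np.array([[-.1,0,0],[.08,0,0],[0,0,.03],[-.1,-.03,0],[-.1,.03,0]]))*1e3
print("seat: tip",pts[0].round(1),"edge",pts[1].round(1),"grip",pts[2].round(1),"tip corners z",pts[3:,2].round(1),"y",pts[3:,1].round(1))
E
python3 st.py .7146 -.201 .093; python3 lk.py w6 10
```

```text
t 9.15 pos [ 0.716  -0.1999  0.1137] xaxis [-0.0087  0.0132 -0.9999] yaw -93.09 F [ 3.2 -0.4  1.9] tq [-0.06 -0.21  0.06] open 0.07 q [-0.38  0.85  0.93  0.01  1.38  1.24]
slide to [20.7  1.4  1.1]
tilt rel tool deg 15.9 off mm [ 0.7  0.2 -0.8] yaw/roll deg [0.6  0.06] res px [0.3 0.6 0.4 0.3 0.4 0.2]
pitch 16.434792419199475
seat: tip [-249.3   -3.3   30. ] edge [-69.7   0.6  18.9] grip [-147.7   -1.    53.8] tip corners z [30.2 29.9] y [-33.3  26.7]
```

Emit:
send_rows:
  motion:
    - {"hand": 0.3, "slide": [6, 0, 0], "spin": 0}
    - {"hand": 0.3, "slide": [6, 0, 0], "spin": 0}
    - {"hand": 0.3, "slide": [5, 0, 0], "spin": 0}

```text
time: 9.5
tool_pos: [0.717, -0.1996, 0.0966]
tool_rot: [-1.115, 1.558, 1.973]
contact_force: [2.3, -0.4, 2.0]
opening: 0.0699
```

```bash
python3 st.py .7146 -.201 .093; python3 lk.py w7 28
```

```text
t 9.5 pos [ 0.717  -0.1996  0.0966] xaxis [-0.0051  0.0121 -0.9999] yaw -93.05 F [ 2.3 -0.4  2. ] tq [-0.06 -0.26  0.13] open 0.0699 q [-0.38  0.87  0.95  0.01  1.34  1.24]
slide to [3.6 1.6 2.3]
tilt rel tool deg 31.01 off mm [ 1.   0.  -0.5] yaw/roll deg [ 0.68 -0.03] res px [0.5 0.3 0.4 0.1 0.2 0.4]
pitch 31.334003634820007
seat: tip [-246.4   -4.   -11.4] edge [-69.9   0.4  24. ] grip [-154.2   -1.6   37.7] tip corners z [-11.3 -11.5] y [-34.  26.]
```

Emit:
send_rows:
  motion:
    - {"hand": 0.3, "slide": [4, 0, 0], "spin": 0}
    - {"hand": 0.3, "slide": [2, 0, 0], "spin": 0}

```text
time: 9.75
tool_pos: [0.7164, -0.1995, 0.0887]
tool_rot: [-1.014, 1.556, 2.074]
contact_force: [1.7, 0.1, 0.6]
opening: 0.0699
```

```bash
python3 st.py .7146 -.201 .093; python3 lk.py w8 36
```

```text
t 9.75 pos [ 0.7164 -0.1995  0.0887] xaxis [-0.007   0.0126 -0.9999] yaw -93.07 F [1.7 0.1 0.6] tq [ 0.05 -0.07  0.02] open 0.0699 q [-0.38  0.87  0.96  0.01  1.32  1.24]
slide to [-4.3  1.6  1.8]
tilt rel tool deg 39.25 off mm [ 0.8  0.1 -0.5] yaw/roll deg [ 0.68 -0.17] res px [0.2 0.9 0.3 0.4 0.6 0.3]
pitch 39.67136621466363
seat: tip [-240.4   -4.1  -31.6] edge [-71.    0.6  29. ] grip [-156.4   -1.6   30.3] tip corners z [-31.4 -31.9] y [-34.1  25.9]
```

View pics/w8fit.png

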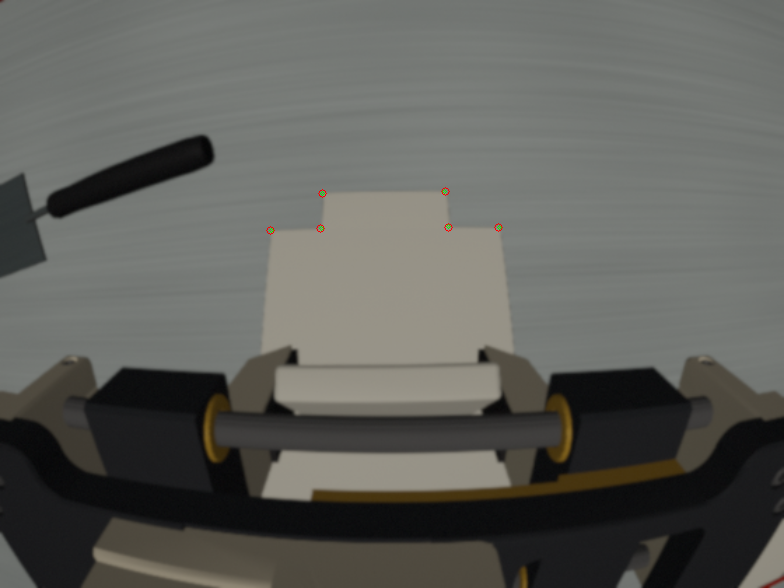

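```bash
cat > wp.py <<'E'
from tilt import *
from cell import observe
import sys
# usage: wp.py pkl guess x y z [seat mm tip targets]
def slides(n,g,targets):
    s,p=pickle.load(open(n+".pkl","rb")); q=fit(p,g); s=observe()
    T=world_lid(s,q); St=seat_T(.560,-.1915,np.pi-np.radians(3.6)); tip=ap(T,[[-.1,0,0]])[0]
    print("tip world",tip.round(4),"seat",(ap(np.linalg.inv(St),tip[None])[0]*1e3).round(1))
    for t in targets:
        w=ap(St,np.array([t])/1e3)[0]; d=w-tip
        print(t,"world d",(d*1e3).round(1),"tool slide",(tool(s)[:3,:3].T@d*1e3).round(1))
v=[float(x) for x in sys.argv[3:]]
slides(sys.argv[1],float(sys.argv[2]),[v[i:i+3] for i in range(0,len(v),3)])
E
python3 wp.py w8 39 -70 0 30 -74 0 4 -96 0 3
```

```text
tilt rel tool deg 39.25 off mm [ 0.8  0.1 -0.5] yaw/roll deg [ 0.68 -0.17] res px [0.2 0.9 0.3 0.4 0.6 0.3]
tip world [ 0.7748 -0.2009  0.0199] seat [-240.4   -4.1  -31.8]
[-70.0, 0.0, 30.0] world d [-138.9    4.7  116.4] tool slide [-115.3    1.4  139.9]
[-74.0, 0.0, 4.0] world d [-144.1    5.    90.6] tool slide [-89.5   1.6 144.8]
[-96.0, 0.0, 3.0] world d [-123.8    3.7   82.1] tool slide [-81.2   1.9 124.4]
```

Emit:
send_rows:
  motion:
    - {"hand": 0.3, "slide": [-8, 0, 0], "spin": 0}
    - {"hand": 0.3, "slide": [-16, 0, 0], "spin": 0}
    - {"hand": 0.3, "slide": [-22, 0, 0], "spin": 0}
    - {"hand": 0.3, "slide": [-24, 0, 0], "spin": 0}
    - {"hand": 0.3, "slide": [-24, 0, 0], "spin": 0}
    - {"hand": 0.3, "slide": [-18, 0, 0], "spin": 0.012}
    - {"hand": 0.3, "slide": [-10, 0, 0], "spin": 0.012}
    - {"hand": 0.3, "slide": [-4, 0, 0], "spin": 0}
  grip_force: 20

```text
time: 10.6
tool_pos: [0.7101, -0.2012, 0.2122]
tool_rot: [-0.465, 1.531, 2.594]
contact_force: [0.2, 0.2, -2.0]
opening: 0.0694
```

```bash
python3 st.py; python3 lk.py w9 39; python3 wp.py w9 39 -70 0 30 -74 0 4 -96 0 3
```

```text
t 10.6 pos [ 0.7101 -0.2012  0.2122] xaxis [-0.0338  0.0206 -0.9992] yaw -94.72 F [ 0.2  0.2 -2. ] tq [-0.02  0.02  0.05] open 0.0694 q [-0.38  0.81  0.75  0.01  1.62  1.27]
tilt rel tool deg 39.37 off mm [ 0.9  0.1 -0.6] yaw/roll deg [ 0.62 -0.14] res px [0.1 0.9 0.5 0.2 0.1 0.3]
pitch 41.375331089305035
seat: tip [-191.    -0.7   79.9] edge [-23.4   0.6 145.5] grip [-108.8    0.7  144.2] tip corners z [80.5 79.2] y [-30.7  29.3]
tilt rel tool deg 39.37 off mm [ 0.9  0.1 -0.6] yaw/roll deg [ 0.62 -0.14] res px [0.1 0.9 0.5 0.2 0.1 0.3]
tip world [ 0.7666 -0.2038  0.1421] seat [-191.1   -0.7   80.3]
[-70.0, 0.0, 30.0] world d [-130.7    7.6   -5.8] tool slide [ 10.3   3.3 130.6]
[-74.0, 0.0, 4.0] world d [-135.9    7.9  -31.6] tool slide [ 36.3   3.8 134.9]
[-96.0, 0.0, 3.0] world d [-115.6    6.6  -40.1] tool slide [ 44.    3.6 114.3]
```

Emit:
send_rows:
  motion:
    - {"hand": 0.3, "slide": [0, 0, 12], "spin": 0}
    - {"hand": 0.3, "slide": [0, 1, 22], "spin": 0}
    - {"hand": 0.3, "slide": [0, 1, 26], "spin": 0}
    - {"hand": 0.3, "slide": [0, 1, 26], "spin": 0}
    - {"hand": 0.3, "slide": [0, 0, 22], "spin": 0}
    - {"hand": 0.3, "slide": [0, 0, 12], "spin": 0}
    - {"hand": 0.3, "slide": [0, 0, 4], "spin": 0}

```text
time: 11.35
tool_pos: [0.5773, -0.192, 0.207]
tool_rot: [-0.419, 1.513, 2.643]
contact_force: [-0.5, -0.8, -2.0]
opening: 0.0698
```

```bash
python3 st.py; python3 lk.py w10 39; python3 wp.py w10 39 -70 0 30 -74 0 4 -96 0 3
```

```text
t 11.35 pos [ 0.5773 -0.192   0.207 ] xaxis [-0.0504  0.0275 -0.9984] yaw -94.63 F [-0.5 -0.8 -2. ] tq [ 0.04 -0.07 -0.01] open 0.0698 q [-0.45  0.54  1.25  0.    1.4   1.2 ]
tilt rel tool deg 35.02 off mm [-7.6 -2.3  2.4] yaw/roll deg [ 0.43 -1.03] res px [3.4 0.6 0.6 0.3 1.7 3.2]
pitch 37.972398826513505
seat: tip [-66.3  -5.2  41.8] edge [104.9  -2.2  97.4] grip [ 19.5  -2.3 101.2] tip corners z [43.1 40.5] y [-35.2  24.8]
tilt rel tool deg 35.02 off mm [-7.6 -2.3  2.4] yaw/roll deg [ 0.43 -1.03] res px [3.4 0.6 0.6 0.3 1.7 3.2]
tip world [ 0.6368 -0.1911  0.1486] seat [-66.3  -5.2  41.8]
[-70.0, 0.0, 30.0] world d [ -0.9  -5.1 -12.4] tool slide [12.3  5.5 -0.2]
[-74.0, 0.0, 4.0] world d [ -6.   -4.8 -38.2] tool slide [38.3  6.2  3.6]
[-96.0, 0.0, 3.0] world d [ 14.3  -6.1 -46.6] tool slide [ 45.7   6.  -17.1]
```

View pics/w10fit.png

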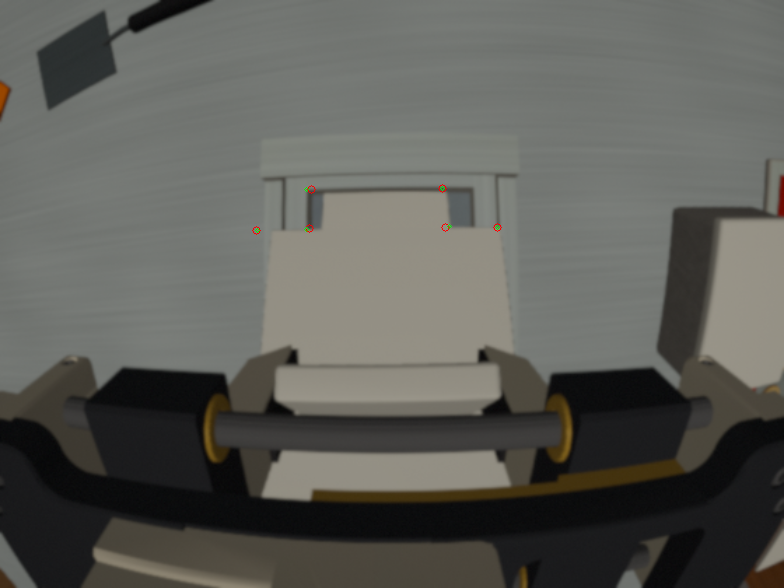

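```bash
cat > wq.py <<'E'
from tilt import *
from cell import observe
import sys
a=[float(x) for x in sys.argv[1:]]
q=np.array([np.radians(a[0]),.9,.1,-.6,np.radians(.62),np.radians(-.14)]); s=observe(); T=world_lid(s,q)
St=seat_T(.560,-.1915,np.pi-np.radians(3.6)); Si=np.linalg.inv(St)
print("pitch",np.degrees(np.arcsin(T[2,0])).round(2))
pts=ap(Si@T,np.array([[-.1,0,0],[.08,0,0],[0,0,.03]]))*1e3; tip=ap(T,[[-.1,0,0]])[0]
print("seat: tip",pts[0].round(1),"edge",pts[1].round(1),"grip",pts[2].round(1))
for i in range(1,len(a),3):
    d=ap(St,np.array([a[i:i+3]])/1e3)[0]-tip; print(a[i:i+3],"tool slide",(tool(s)[:3,:3].T@d*1e3).round(1))
E
python3 wq.py 39.37 -74 0 6 -96 0 3
python3 - <<'E'
from h import *
s,p=pickle.load(open("w10.pkl","rb")); Tt=tool(s)
cv2.imwrite("pics/w10z.png",cv2.resize(p["pixels"][90:175,175:385],None,fx=3.8,fy=3.8,interpolation=cv2.INTER_CUBIC))
St=seat_T(.560,-.1915,np.pi-np.radians(3.6))
print(proj_w(p,Tt,ap(St,np.array([[-84,-70,18],[-84,70,18],[-104,-70,18],[-104,70,18],[-80,-47.5,0],[-80,47.5,0]])/1e3)).round(1))
E
```

```text
pitch 42.36
seat: tip [-66.9  -2.   28.1] edge [99.6  0.2 96.6] grip [14.2 -0.1 93.9]
[-74.0, 0.0, 6.0] tool slide [23.2  2.6 -0.4]
[-96.0, 0.0, 3.0] tool slide [ 32.5   2.5 -20.5]
[[185.6 125.6]
 [371.3 122.8]
 [186.7 100.8]
 [369.7  97.8]
 [219.  134.1]
 [338.5 132.4]]
```

View pics/w10z.png

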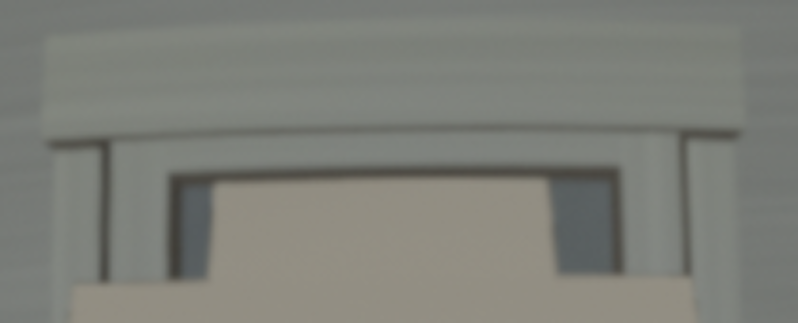

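Emit:
send_rows:
  motion:
    - {"hand": 0.3, "slide": [6, 1, 0], "spin": 0}
    - {"hand": 0.3, "slide": [8, 1, 0], "spin": 0}
    - {"hand": 0.3, "slide": [5, 0, 0], "spin": 0}
    - {"hand": 0.3, "slide": [0, 0, 0], "spin": 0}

```text
time: 11.8
tool_pos: [0.5772, -0.1935, 0.1842]
tool_rot: [-0.421, 1.511, 2.641]
contact_force: [-0.2, -0.7, -3.0]
opening: 0.0697
```

```bash
python3 st.py; python3 wq.py 39.37 -74 0 6 -96 0 3
```

```text
t 11.8 pos [ 0.5772 -0.1935  0.1842] xaxis [-0.0525  0.0287 -0.9982] yaw -94.6 F [-0.2 -0.7 -3. ] tq [ 0.03 -0.11  0.04] open 0.0697 q [-0.45  0.56  1.29  0.    1.35  1.2 ]
pitch 42.46
seat: tip [-74.6  -0.6   6.5] edge [91.7  1.8 75.3] grip [ 6.3  1.4 72.4]
[-74.0, 0.0, 6.0] tool slide [0.3 0.7 0.7]
[-96.0, 0.0, 3.0] tool slide [  9.6   0.6 -19.5]
```

Emit:
send_rows:
  motion:
    - {"hand": 0.3, "slide": [3, 1, -5], "spin": 0}
    - {"hand": 0.3, "slide": [2, 0, -5], "spin": 0}
    - {"hand": 0.3, "slide": [2, 0, -4], "spin": 0}
    - {"hand": 0.3, "slide": [0, 0, 0], "spin": 0}

```text
time: 12.2
tool_pos: [0.5913, -0.1954, 0.1743]
tool_rot: [-0.404, 1.507, 2.658]
contact_force: [-0.6, 0.3, -3.6]
opening: 0.0699
```

```bash
python3 st.py; python3 wq.py 39.37 -96 0 2;  python3 - <<'E'
from h import *
from cell import observe, vision
s=observe(); p=vision.read_camera("wrist"); pickle.dump((s,p),open("w11.pkl","wb"))
cv2.imwrite("pics/w11z.png",cv2.resize(p["pixels"][90:175,175:385],None,fx=3.8,fy=3.8,interpolation=cv2.INTER_CUBIC))
E
```

```text
t 12.2 pos [ 0.5913 -0.1954  0.1743] xaxis [-0.0563  0.0295 -0.998 ] yaw -94.58 F [-0.6  0.3 -3.6] tq [-0.04  0.06 -0.07] open 0.0699 q [-0.44  0.6   1.25  0.    1.36  1.21]
pitch 42.68
seat: tip [-91.2   0.3   1.8] edge [74.9  2.9 71.2] grip [-10.5   2.5  68. ]
[-96.0, 0.0, 2.0] tool slide [ 1.2 -0.3 -4.7]
```

View pics/w11z.png

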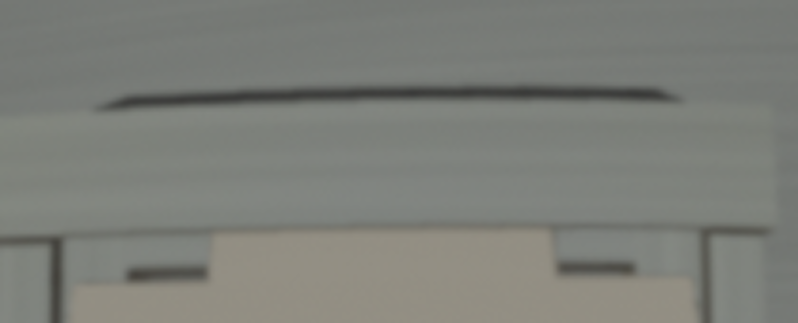

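Emit:
send_rows:
  motion:
    - {"hand": 0.3, "slide": [1, 0, -3], "spin": 0}
    - {"hand": 0.3, "slide": [1, 0, -2], "spin": 0}
    - {"hand": 0.3, "slide": [0, 0, 0], "spin": 0}

```text
time: 12.55
tool_pos: [0.5955, -0.1955, 0.1718]
tool_rot: [-0.394, 1.505, 2.669]
contact_force: [-2.0, -0.9, -4.1]
opening: 0.0696
```

```bash
python3 st.py; python3 wq.py 39.37 -96 0 2;  python3 - <<'E'
from h import *
from cell import observe, vision
s=observe(); p=vision.read_camera("scene"); pickle.dump((s,p),open("sc12.pkl","wb"))
cv2.imwrite("pics/sc12.png",cv2.resize(p["pixels"][150:310,150:330],None,fx=4,fy=4,interpolation=cv2.INTER_CUBIC)[:600])
E
```

```text
t 12.55 pos [ 0.5955 -0.1955  0.1718] xaxis [-0.0586  0.03   -0.9978] yaw -94.57 F [-2.  -0.9 -4.1] tq [-0.08  0.33  0.06] open 0.0696 q [-0.44  0.61  1.24  0.    1.36  1.21]
pitch 42.82
seat: tip [-95.9   0.1   0.7] edge [70.   2.8 70.5] grip [-15.4   2.4  67.1]
[-96.0, 0.0, 2.0] tool slide [-1.2 -0.2 -0.5]
```

View pics/sc12.png

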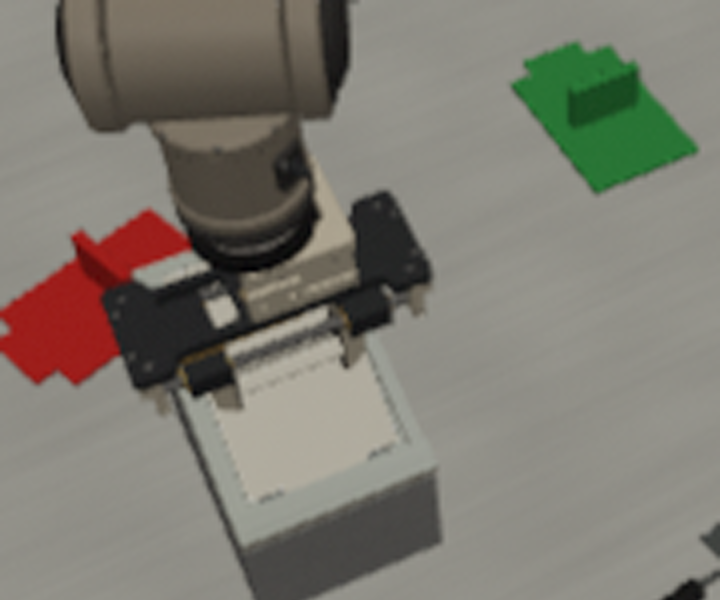

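Emit:
send_rows:
  motion:
    - {"hand": 0.3, "slide": [2, 0, 4], "spin": 0}
    - {"hand": 0.3, "slide": [3, 0, 4], "spin": 0}
    - {"hand": 0.3, "slide": [0, 0, 0], "spin": 0}

```text
time: 12.9
tool_pos: [0.5893, -0.1951, 0.1689]
tool_rot: [-0.429, 1.513, 2.633]
contact_force: [0.8, -0.1, -1.9]
opening: 0.0701
```

```bash
cat > fit2.py <<'E'
from tilt import *
import sys
from cell import observe, vision
n=sys.argv[1]; g=float(sys.argv[2])
s=observe(); p=vision.read_camera("wrist"); pickle.dump((s,p),open(n+".pkl","wb"))
gr=cv2.cvtColor(p["pixels"],cv2.COLOR_BGR2GRAY); I=np.eye(4)
D=C[[2,3,4,5]]
q0=np.array([np.radians(g),.9,.1,-.6,np.radians(.62),np.radians(-.14)])
mk=lambda a:np.r_[a[0],q0[1:3],q0[3]+a[1],q0[4:]]
pr=lambda a:proj_w(p,I,ap(lid_in_tool(mk(a)),D))
# match via intensity edge: bright-lid rows at plate front edge between y 36..50 both sides
best=None; res=[]
for a in np.arange(g-8,g+8,.25):
    sc=0
    for y0,y1 in((-.052,-.034),(.034,.052)):
        L=np.c_[np.full(20,-.08),np.linspace(y0,y1,20),np.full(20,.006)]
        q=q0.copy(); q[0]=np.radians(a); T=lid_in_tool(q)
        def samp(dx):
            M=L.copy(); M[:,0]+=dx; uv=proj_w(p,I,ap(T,M)).astype(np.float32)
            return cv2.remap(p["pixels"].astype(np.float32),uv[:,0].reshape(-1,1),uv[:,1].reshape(-1,1),cv2.INTER_LINEAR)[:,0]
        sc+=((samp(.003)-samp(-.003))[:,2]).mean()
    res.append((sc,a))
print("tilt candidates",[(round(float(a),1),round(float(b),2)) for a,b in sorted(res)[::-1][:4]])
a=max(res)[1]; q=q0.copy(); q[0]=np.radians(a); T=world_lid(s,q); print("pitch",np.degrees(np.arcsin(T[2,0])).round(2))
S=np.linalg.inv(seat_T(.560,-.1915,np.pi-np.radians(3.6)))@T
pts=ap(S,np.array([[-.1,0,0],[.08,0,0],[0,0,.03]]))*1e3; print("seat: tip",pts[0].round(1),"edge",pts[1].round(1),"grip",pts[2].round(1))
im=p["pixels"].copy()
for u in proj_w(p,I,ap(lid_in_tool(q),D)): cv2.circle(im,tuple(u.astype(int)),3,(0,0,255),1)
cv2.imwrite(f"pics/{n}.png",im)
E
python3 st.py; python3 fit2.py w13 34
```

```text
t 12.9 pos [ 0.5893 -0.1951  0.1689] xaxis [-0.0503  0.028  -0.9983] yaw -94.56 F [ 0.8 -0.1 -1.9] tq [ 0.02 -0.05  0.03] open 0.0701 q [-0.44  0.6   1.27  0.    1.33  1.2 ]
tilt candidates [(69.7, 39.25), (68.8, 39.0), (66.0, 39.5), (62.6, 38.75)]
pitch 42.22
seat: tip [-91.5   0.2  -3.3] edge [75.1  2.6 64.7] grip [-10.3   2.3  62.2]
```

View pics/w13.png

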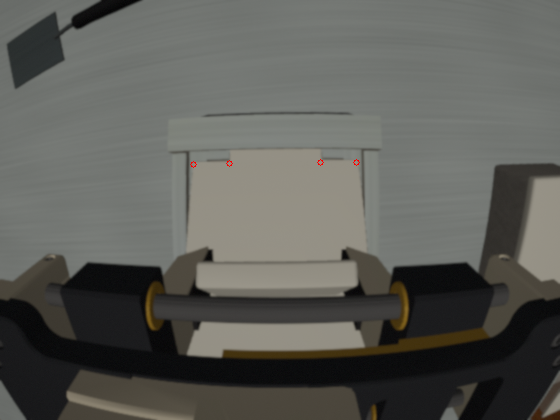

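Emit:
send_rows:
  motion:
    - {"hand": 0.3, "slide": [3, 0, 2.5], "spin": 0}
    - {"hand": 0.3, "slide": [3, 0, 2.5], "spin": 0}
    - {"hand": 0.3, "slide": [3, 0, 2.5], "spin": 0}

```text
time: 13.25
tool_pos: [0.5821, -0.1944, 0.1624]
tool_rot: [-0.445, 1.518, 2.618]
contact_force: [-1.5, 1.7, 3.7]
opening: 0.0698
```

```bash
python3 st.py; python3 fit2.py w14 32
```

```text
t 13.25 pos [ 0.5821 -0.1944  0.1624] xaxis [-0.0459  0.0265 -0.9986] yaw -94.54 F [-1.5  1.7  3.7] tq [ 0.12 -0.16  0.08] open 0.0698 q [-0.45  0.59  1.31  0.    1.3   1.2 ]
tilt candidates [(87.1, 34.5), (86.0, 34.75), (83.7, 34.25), (76.9, 34.0)]
pitch 37.21
seat: tip [-92.3   0.2  -4.6] edge [79.6  2.2 48.7] grip [-5.7  2.  53.6]
```

View pics/w14.png

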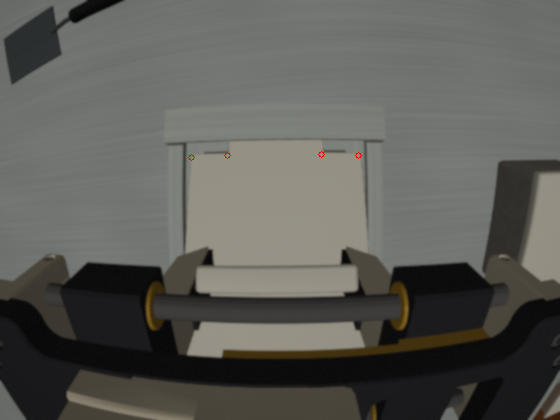

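Emit:
send_rows:
  motion:
    - {"hand": 0.3, "slide": [3, 0, 2.5], "spin": 0}
    - {"hand": 0.3, "slide": [3, 0, 2], "spin": 0}
    - {"hand": 0.3, "slide": [3, 0, 2], "spin": 0}

```text
time: 13.6
tool_pos: [0.5744, -0.1936, 0.1533]
tool_rot: [-0.44, 1.518, 2.622]
contact_force: [-1.2, 1.5, 2.9]
opening: 0.0699
```

```bash
python3 st.py; python3 fit2.py w15 28
```

```text
t 13.6 pos [ 0.5744 -0.1936  0.1533] xaxis [-0.0456  0.026  -0.9986] yaw -94.54 F [-1.2  1.5  2.9] tq [ 0.   -0.17  0.04] open 0.0699 q [-0.45  0.58  1.34  0.    1.27  1.2 ]
tilt candidates [(74.8, 28.0), (74.6, 28.25), (72.3, 27.75), (68.5, 27.5)]
pitch 30.7
seat: tip [-94.2   0.2  -5.6] edge [82.6  1.6 27.8] grip [-1.5  1.7 42.5]
```

View pics/w15.png

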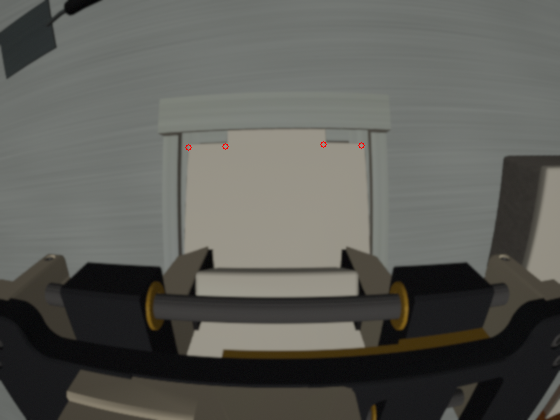

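Emit:
send_rows:
  motion:
    - {"hand": 0.3, "slide": [3, 0, 1], "spin": 0}
    - {"hand": 0.3, "slide": [3, 0, 1], "spin": 0}

```text
time: 13.85
tool_pos: [0.5715, -0.1934, 0.1466]
tool_rot: [-0.433, 1.518, 2.63]
contact_force: [-0.7, 1.1, 2.4]
opening: 0.0696
```

```bash
python3 st.py; python3 fit2.py w16 23
python3 - <<'E'
from h import *
from cell import observe, vision
s=observe(); p=vision.read_camera("scene"); pickle.dump((s,p),open("sc16.pkl","wb"))
cv2.imwrite("pics/sc16.png",cv2.resize(p["pixels"][190:310,165:285],None,fx=5,fy=5,interpolation=cv2.INTER_CUBIC))
E
```

```text
t 13.85 pos [ 0.5715 -0.1934  0.1466] xaxis [-0.0463  0.026  -0.9986] yaw -94.56 F [-0.7  1.1  2.4] tq [-0.02 -0.21  0.02] open 0.0696 q [-0.45  0.58  1.36  0.    1.25  1.19]
tilt candidates [(55.7, 23.0), (55.5, 22.75), (55.5, 23.25), (55.4, 20.75)]
pitch 25.74
seat: tip [-97.6   0.4  -4.7] edge [81.5  1.4 13.3] grip [-1.1  1.7 35.1]
```

View pics/w16.png

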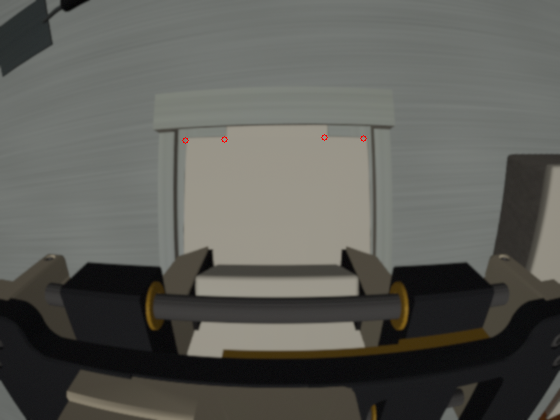

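View pics/sc16.png

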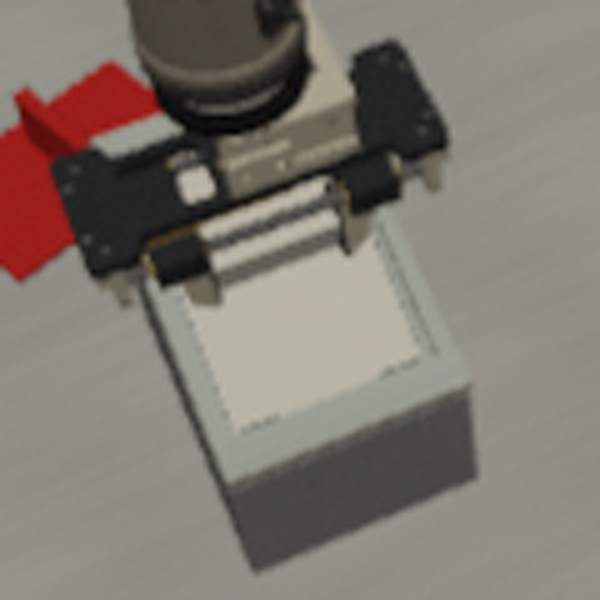

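Emit:
send_rows:
  motion:
    - {"hand": 0.3, "slide": [2.5, 0, 0.5], "spin": 0}
    - {"hand": 0.3, "slide": [2.5, 0, 0.5], "spin": 0}

```text
time: 14.15
tool_pos: [0.5703, -0.1933, 0.1412]
tool_rot: [-0.43, 1.517, 2.632]
contact_force: [-1.3, 1.4, 4.2]
opening: 0.0699
```

```bash
python3 st.py; python3 fit2.py w17 19
```

```text
t 14.15 pos [ 0.5703 -0.1933  0.1412] xaxis [-0.0466  0.026  -0.9986] yaw -94.56 F [-1.3  1.4  4.2] tq [-0.13 -0.05  0.03] open 0.0699 q [-0.46  0.59  1.37  0.    1.24  1.19]
tilt candidates [(102.5, 15.25), (102.3, 15.5), (98.4, 15.0), (98.1, 15.75)]
pitch 18.01
seat: tip [-102.8    0.7    3.2] edge [77.1  1.  -3.1] grip [-1.8  1.6 29.7]
```

View pics/w17.png

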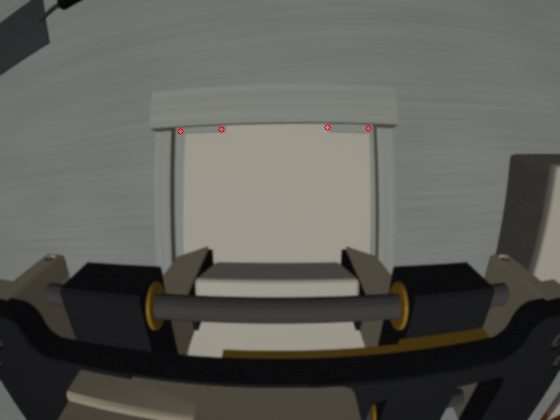

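Emit:
send_rows:
  motion:
    - {"hand": 0.3, "slide": [1.5, 0, 0.3], "spin": 0}
    - {"hand": 0.3, "slide": [1, 0, 0.3], "spin": 0}

```text
time: 14.4
tool_pos: [0.57, -0.1932, 0.1398]
tool_rot: [-0.429, 1.519, 2.634]
contact_force: [-0.7, 2.2, 10.6]
opening: 0.0701
```

```bash
python3 st.py; python3 fit2.py w18 17
python3 - <<'E'
from h import *
from cell import observe, vision
p=vision.read_camera("top"); cv2.imwrite("pics/top18.png",cv2.resize(p["pixels"][150:250,290:390],None,fx=6,fy=6,interpolation=cv2.INTER_CUBIC))
p=vision.read_camera("scene"); pickle.dump(p,open("sc18.pkl","wb"));cv2.imwrite("pics/sc18.png",cv2.resize(p["pixels"][190:310,165:285],None,fx=5,fy=5,interpolation=cv2.INTER_CUBIC))
E
```

```text
t 14.4 pos [ 0.57   -0.1932  0.1398] xaxis [-0.045   0.025  -0.9987] yaw -94.53 F [-0.7  2.2 10.6] tq [-0.17  0.35  0.03] open 0.0701 q [-0.46  0.59  1.38  0.    1.23  1.19]
tilt candidates [(110.6, 15.0), (109.7, 15.25), (107.5, 14.75), (104.8, 15.5)]
pitch 17.67
seat: tip [-103.2    0.6    2.3] edge [76.7  1.  -5. ] grip [-2.   1.6 28.2]
```

View pics/sc18.png

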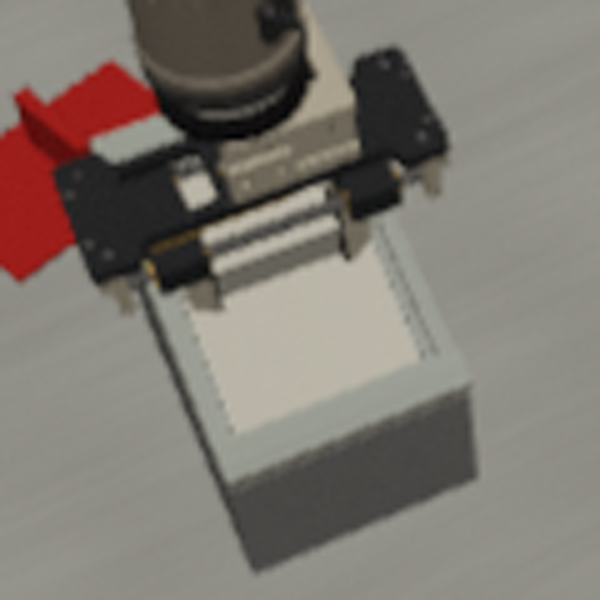

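View pics/w18.png

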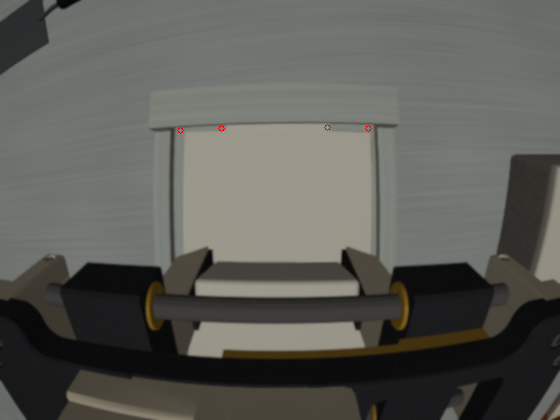

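Emit:
send_rows:
  motion:
    - {"hand": 0.55, "slide": [0, 0, 0], "spin": 0}
    - {"hand": 0.65, "slide": [0, 0, 0], "spin": 0}
    - {"hand": 0.7, "slide": [0, 0, 0], "spin": 0}
    - {"hand": 0.7, "slide": [0, 0, 0], "spin": 0}
  grip_force: 5

```text
time: 14.95
tool_pos: [0.5698, -0.1923, 0.1389]
tool_rot: [-0.447, 1.517, 2.616]
contact_force: [-1.2, 2.1, 2.9]
opening: 0.0778
```

```bash
python3 st.py; python3 fit2.py w19 17
```

```text
t 14.95 pos [ 0.5698 -0.1923  0.1389] xaxis [-0.0463  0.0268 -0.9986] yaw -94.53 F [-1.2  2.1  2.9] tq [ 0.24 -0.02 -0.09] open 0.0778 q [-0.45  0.59  1.38  0.    1.23  1.19]
tilt candidates [(108.1, 14.75), (106.2, 14.5), (105.9, 15.0), (100.7, 15.25)]
pitch 17.49
seat: tip [-103.3   -0.3    1.7] edge [76.5  0.1 -6.2] grip [-2.1  0.7 27.2]
```

View pics/w19.png

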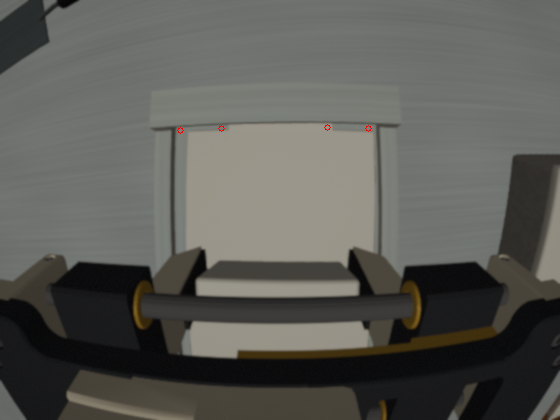

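Emit:
send_rows:
  motion:
    - {"hand": 0.7, "slide": [-3, 0, 0], "spin": 0}
    - {"hand": 0.7, "slide": [-6, 0, 0], "spin": 0}
    - {"hand": 0.75, "slide": [-10, 0, 0], "spin": 0}

```text
time: 15.3
tool_pos: [0.5695, -0.1929, 0.157]
tool_rot: [-0.424, 1.513, 2.639]
contact_force: [0.1, -0.5, -0.3]
opening: 0.0796
```

```bash
python3 st.py
python3 - <<'E'
from h import *
from cell import observe, vision
p=vision.read_camera("wrist"); cv2.imwrite("pics/w20.png",p["pixels"])
E
```

```text
t 15.3 pos [ 0.5695 -0.1929  0.157 ] xaxis [-0.0504  0.0278 -0.9983] yaw -94.53 F [ 0.1 -0.5 -0.3] tq [ 0.03 -0.05  0.  ] open 0.0796 q [-0.46  0.57  1.35  0.    1.28  1.19]
```

View pics/w20.png

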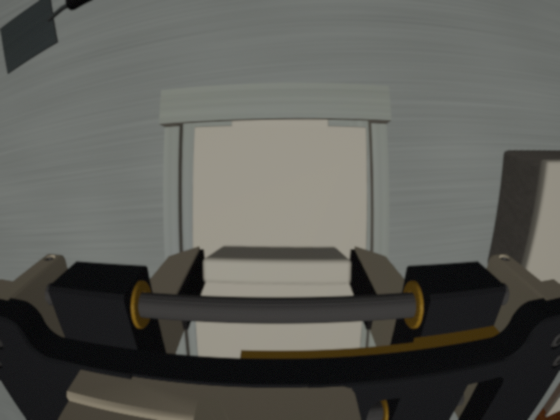

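Released with no contact force, and the lid stayed put. I'll retreat upward and toward the robot.

Emit:
send_rows:
  motion:
    - {"hand": 0.8, "slide": [-15, 0, 0], "spin": 0}
    - {"hand": 0.8, "slide": [-20, 0, 0], "spin": 0}
    - {"hand": 0.8, "slide": [-25, 0, 0], "spin": 0}
    - {"hand": 0.8, "slide": [-25, 0, 0], "spin": 0}
    - {"hand": 0.8, "slide": [-20, 0, 15], "spin": 0}
    - {"hand": 0.8, "slide": [-10, 0, 30], "spin": 0}
    - {"hand": 0.8, "slide": [-5, 0, 30], "spin": 0}
    - {"hand": 0.8, "slide": [0, 0, 15], "spin": 0}

```text
time: 16.15
tool_pos: [0.4856, -0.1908, 0.2919]
tool_rot: [-0.398, 1.523, 2.665]
contact_force: [0.2, -0.1, -0.4]
opening: 0.0825
```

Emit:
send_rows:
  motion:
    - {"hand": 0.8, "slide": [-2, 0, 0], "spin": 0}
    - {"hand": 0.8, "slide": [-2, 0, 0], "spin": 0}

```text
time: 16.35
tool_pos: [0.4847, -0.1911, 0.2982]
tool_rot: [-0.39, 1.526, 2.672]
contact_force: [-0.5, 0.1, 0.2]
opening: 0.0826
```

```bash
python3 st.py
python3 - <<'E'
from h import *
from cell import observe, vision
s=observe(); St=seat_T(.560,-.1915,np.pi-np.radians(3.6))
p=vision.read_camera("wrist"); pickle.dump((s,p),open("w21.pkl","wb")); im=cv2.resize(p["pixels"],None,fx=3,fy=3)
L=St.copy(); Tt=tool(s)
cv2.imwrite("pics/w21.png",p["pixels"])
for n in("top","scene"):
    p=vision.read_camera(n); pickle.dump(p,open(n+"21.pkl","wb")); cv2.imwrite(f"pics/{n}21.png",p["pixels"])
    W=cloud(p); S=ap(np.linalg.inv(St),W.reshape(-1,3))
    for a,b in((-70,-45),(-45,-20),(20,45),(45,75)):
        k=(S[:,0]>a/1e3)&(S[:,0]<b/1e3)&(abs(S[:,1])<.045)&(abs(S[:,2])<.04); print(n,a,b,k.sum(),(np.nanmedian(S[k,2])*1e3).round(2))
E
```

```text
t 16.35 pos [ 0.4847 -0.1911  0.2982] xaxis [-0.0403  0.0204 -0.999 ] yaw -94.59 F [-0.5  0.1  0.2] tq [-0.03  0.03 -0.01] open 0.0826 q [-0.52  0.32  1.36 -0.    1.51  1.13]
top -70 -45 90 4.48
top -45 -20 17 6.07
top 20 45 0 nan
top 45 75 61 3.4
scene -70 -45 302 6.42
scene -45 -20 291 6.33
scene 20 45 277 6.2
scene 45 75 321 6.33
  return np.nanmean(a, axis, out=out, keepdims=keepdims)
```

View pics/w21.png

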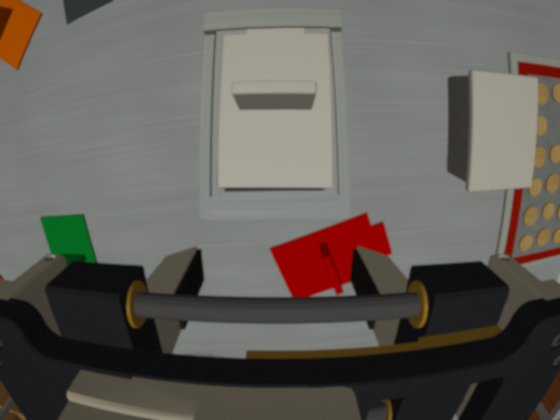

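View pics/scene21.png

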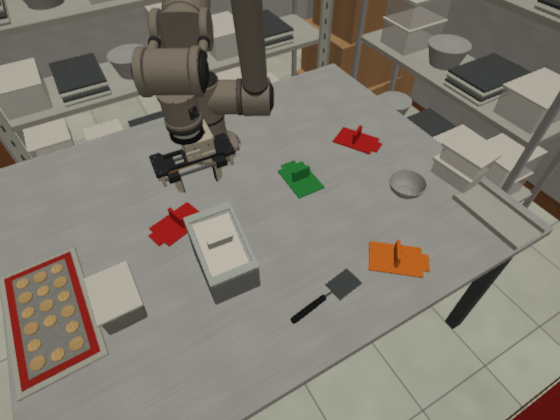

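```bash
python3 -c "
from cell import job,observe
print(observe()['contact_force'].round(1), observe()['time']); print(job.hand_in())"
```

```text
[-0.7 -0.9 -0.4] 16.5
the job is handed in; nothing more can be done
None
```

The white lid is on the bin, lying flat in its recess with its tongue under the lip, and I handed the job in at about 16.5 s. No verdict was reported.

**What I did:** I gripped the rib by its two ends so the lid could pivot between the pads. Pressing its tail on the top of the bin's own low-end lip tilted it, tongue down, to about 40° from level. I slid the tongue under the lip with the other end about 70 mm above the ledge. I then swung that end down along the arc without letting go. It was pressed home with about 11 N, the pads opened only after that, and the hand withdrew straight up.

**Last checks:**
- **Flatness:** depth from the scene camera puts the lid's top at 6.2–6.4 mm above the ledge along its whole length, against 6 mm nominal.
- **Fit:** the wrist view shows the tongue under the lip, the other end inside the upper rim with a small gap, and nothing touching the hand.
- **Force and bystanders:** contact force was about zero. In the scene picture the tub, bowl, spatula and look-alikes are where they started.

**What disagreed:**
- Top-camera depth read the lid 2–3 mm lower. That camera had read the bin's ledge equally low before the lid went on, so I take it as calibration error.
- One wrist-camera fit failed when the lid was over the bin (its corners jumped to the bin's edges), so I used the earlier fit there.
- During the swing and once the lid was home, the wrist tilt estimate was 2–4° off, so I relied on grip height, force and the pictures.

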